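# Weigh two fuel tins on the balance and load the fuller one in the burner base

### The arm

A 6-joint arm with a two-finger parallel gripper is mounted at the origin on the work surface. World frame = base frame: x ahead of the robot, y to its left, z up, the work surface at z = 0. Lengths are in m, angles in rad, forces in N, time in s.
With the tool pointing down it reaches from about 0.4 to 0.925 m from the base axis. Payload 3.4 kg.
Tool frame: the origin (TCP) lies on the centre line of the jaws, within the pads' length; the fingertips stand 19 mm ahead of it and the grasp point (between the pads) is the TCP (nose_length is the x of the fingertips in the tool frame, in m); x points along the fingers, y is the direction in which the jaws open and shut, and the axes are right-handed (so a half turn about x gives the same grasp; the last joint's range is limited). The gripper opens to 85 mm and grips with 20 to 120 N. Pads are 22 mm wide; open, the fingers measure 114 mm over their backs; the gripper's body (76 mm by 85 mm) begins 54 mm behind the grasp point. The pads swing forward as they close: fully open they stand 13 mm farther back than shut.
Start: joints at [-1.264, 0.307, 1.506, -0, 1.328, -0.073], TCP at [0.214, -0.534, 0.25] pointing down, gripper open.
Joint ranges: [-3.12, 3.12], [-1.05, 2.28], [0.14, 2.33], [-1.42, 4.57], [0.1, 2.73], [-2.68, 2.68]. Speed limits (rad/s): [2.57, 2.57, 3.14, 3.14, 3.14, 3.14].

### API

Orientations are given as a unit quaternion [w, x, y, z].
In Python, from plant import sense, camera, close_job, look_for, regions_of, mark_of, nose_length gives the robot as it stands. The module is installed in compiled form; this text tells all that it offers.
- The arm moves only by the tool play_rows, never from a script. Its argument "series" is a list of rows, each a list of 7 numbers: the turn, a rotation vector about the world's x, y, z in degrees, then the shift along the world's x, y, z in m, then the opening, from -1 (shut) to 1 (fully open), so that 0 is half open. In form: [[rx, ry, rz, tx, ty, tz, fingers], ...]. A call has 1 to 8 rows; each row shifts and turns the commanded pose from where the row before left it; what a row does not reach is not made up. A row lasts 1/10 s, in which the tool goes at most 50 mm and 8.59 degrees, less where a joint would pass 70% of its speed; a pose out of reach is approached as far as the arm can. A call with a gripper value outside its range is refused whole. The fingers move at their own pace and stop on an object; "squeeze" is the grip in N (left out, the last holds). Time passes only in rows, so rows that do not move let the fingers close. It gives the time, the measured TCP pose, the force and the opening at its end, in the units of the state.
- sense(): the state, without advancing time (a new reading comes with each control period).
- camera(name): name is "scene" or "side" or "wrist"; returns a dict with "color" (384x512x3 uint8, red, green, blue), "depth" (384x512 float32, m along the optical axis (not along the pixel's ray), 0 where there is no reading), "mtx" (3x3 intrinsics, pixels), "k1" (the pictures are not rectified: a ray, as slopes to the right and down, at radius r is drawn at 1 + k1 r^2 times it, then the intrinsics apply), "rvec" (rotation vector, rad) and "tvec" (3), from world to camera coordinates, as OpenCV has them. Camera axes: x right, y down, z forward; pixel columns grow to the right and rows downward; lengths in m; the calibration is good to about 2 mm. A picture is of the moment at which its call begins.
- close_job(): hands the job in, once; it reports no verdict.
Trained networks look in the newest picture that a camera, given by its name, has taken for a name from the list of things; names that differ only in an ending like _2 or _b are one class to them, and where a whole thing is asked for, a point or a joint stands for the part that bears it (a point fixed in the world has none). Each returns a list of dicts, best first, with "score" (0 to 1); they miss things now and then, are a little off and sometimes report something else, mostly with a low value. They report only what shows in the picture. A call takes as long as a camera call. They do not tell look-alikes from the thing itself.
- look_for(camera, thing): "at" ([column, row] in pixels, amid what is visible of it).
- regions_of(camera, thing): "region" (384x512 bool, what is visible of it) and "at" ([column, row] in pixels, amid what is visible of it).
- mark_of(camera, thing): "at" ([column, row] in pixels: a listed point, or the origin of a listed thing).
The state is a dict: "clock": time; "q": joint angles; "dq": joint speeds; "effort": joint torques, N m; "ee_pos": TCP position; "eef_rot": TCP orientation; "force": force on the tool from outside, world axes, zero at the start; "moment": the same for the moment, N m; "opening": opening from 0.0 (shut) to 1.0 (fully open).
Only numpy, scipy, OpenCV 4.12 (cv2) and the standard library are available. Lean on these libraries where they do the work, as an engineer would, in place of code of your own. Each camera call takes 0.05 s, during which the arm holds its last target.

### The job

Find out which of the two look-alike fuel tins is the fuller: set them gently on opposite pans of the balance, let go, and see which side drops. Then load the tin that dropped into the round bore of the burner base and press it fully home without forcing it, leaving the lighter tin standing on its pan and everything else undisturbed.

Things in the scene. Friction and masses are not known exactly. Their poses are not given: they have to be found in the camera images.
- tin_1_mid (a point): closed plain steel fuel tin, a round cylinder 54 mm in diameter and 75 mm tall, standing upright. Both tins look alike, but one is nearly full (about 190 g), the other nearly used up (about 80 g); which is which varies. The point is the tin's centre, half-way up; z is the tin's axis
- tin_2_mid (a point): the other fuel tin, same looks and size (54 mm in diameter, 75 mm tall). The point is its centre, half-way up; z is the tin's axis
- balance: fixed foot of the pivot balance: grey plate 100 x 150 x 14 mm with two upright cheeks (30 mm wide, tops 68 mm above the table) at its middle. Origin on the table under the pivot; x along the pivot axis, y along the beam when level, z up. The pivot axis is 55 mm above the origin
- beam (a joint): lean of the beam, rad: 0 level, positive with the +y pan (pan_left) up and the -y pan down; stops at +-0.18. It turns freely with a weak pull to level (about 1 N m/rad; a pan sinks about 12 mm per N): the used-up tin alone lowers its pan by about 0.09, the full one alone to the stop, both together about 0.09 to 0.15 towards the fuller
- pan_left (a point): centre of the upper face of the pan on the balance's +y side: flat rimless steel disc 84 mm in diameter, its upper face 61 mm above the table when level and 6 mm above the pivot, 110 mm from the pivot; rigid with the beam, so it tilts with it; z is square to the pan
- pan_right (a point): the same for the pan on the balance's -y side
- burner: fixed burner base: dark steel plate 120 x 150 mm; origin on the table under its middle, z up. On it an aluminium block 92 x 92 mm, top 46 mm above the table, with an upright round bore 58 mm wide, 1 mm chamfer. The bore's axis lies on the base's y axis (x = 0) but up to 12 mm either way along y: this is not measured; find it by looking or feel. The block stays put (15 N to shift)
- lift (a joint): travel (m) of the stiff carrier plate in the bore: 0 raised, 0.008 fully down on a hard stop. Raised, its top is 5 to 11 mm below the block's top; this height setting differs each time and is not measured, so the stop has to be felt. It takes about 7 N to push down, more than a tin weighs, and stays where left. A tin fully home stands 56 to 62 mm out of the block
- food_can: bystander: food can, 70 mm in diameter, 85 mm tall; origin at the centre of its underside
- tray_box: bystander: small carton 90 x 60 x 70 mm; origin at the centre of its underside
- spice_jar: bystander: spice jar, 52 mm in diameter, 90 mm tall; origin at the centre of its underside
Not all that is in view belongs to the job. What is shaped like the part that bears tin_2_mid but red or turquoise is not meant.

How it is judged:
On the way, in this order (a step that is already met when the one before it is completed fails the run):
1. both tins stand released on opposite pans, and the beam has come to rest leaning to one side (((horizontal distance between tin_1_mid and pan_left below 0.025 m and distance between tin_1_mid and pan_left below 0.047 m and angle between each of tin_1_mid, tin_2_mid's own z axis and vertical below 0.3 rad and horizontal distance between tin_2_mid and pan_right below 0.025 m and distance between tin_2_mid and pan_right below 0.047 m and linear speed of each of tin_1, tin_2 below 0.02 m/s and contact force between the fingers and tin_1 below 0.1 N and contact force between the fingers and tin_2 below 0.1 N and velocity of joint beam between -0.05 and 0.05 rad/s and contact force between each of the fingers, the arm and beam below 0.1 N and (value of joint beam above 0.06 rad or value of joint beam below -0.06 rad)) or (horizontal distance between tin_2_mid and pan_left below 0.025 m and distance between tin_2_mid and pan_left below 0.047 m and angle between each of tin_2_mid, tin_1_mid's own z axis and vertical below 0.3 rad and horizontal distance between tin_1_mid and pan_right below 0.025 m and distance between tin_1_mid and pan_right below 0.047 m and linear speed of each of tin_1, tin_2 below 0.02 m/s and contact force between the fingers and tin_1 below 0.1 N and contact force between the fingers and tin_2 below 0.1 N and velocity of joint beam between -0.05 and 0.05 rad/s and contact force between each of the fingers, the arm and beam below 0.1 N and (value of joint beam above 0.06 rad or value of joint beam below -0.06 rad)))), for 0.3 s.
2. one tin is in the bore of the burner base with the carrier pressed down (((x of tin_1_mid in the frame of burner between -0.004 and 0.004 m and y of tin_1_mid in the frame of burner between -0.016 and 0.016 m and z of tin_1_mid in the frame of burner below 0.0735 m and angle between tin_1_mid's own z axis and vertical below 0.06 rad and value of joint lift above 0.0065 m) or (x of tin_2_mid in the frame of burner between -0.004 and 0.004 m and y of tin_2_mid in the frame of burner between -0.016 and 0.016 m and z of tin_2_mid in the frame of burner below 0.0735 m and angle between tin_2_mid's own z axis and vertical below 0.06 rad and value of joint lift above 0.0065 m))), for 0.2 s.
At the end, for the whole second after the job is handed in: Fuller tin let go in the bore, upright within 0.06 rad, carrier at least 6.5 of 8 mm down, tin centre below 73.5 mm; lighter tin at rest on its pan, within 25 mm of the pan centre, beam leaning to it by 0.04 to 0.135 rad (the fuller tin would bring it to the stop) (((x of tin_1_mid in the frame of burner between -0.004 and 0.004 m and y of tin_1_mid in the frame of burner between -0.016 and 0.016 m and z of tin_1_mid in the frame of burner below 0.0735 m and angle between tin_1_mid's own z axis and vertical below 0.06 rad and value of joint lift above 0.0065 m and linear speed of each of tin_1, tin_2 below 0.02 m/s and contact force between the fingers and tin_1 below 0.1 N and contact force between the fingers and tin_2 below 0.1 N and velocity of joint beam between -0.05 and 0.05 rad/s and contact force between each of the fingers, the arm and beam below 0.1 N and ((horizontal distance between tin_2_mid and pan_left below 0.025 m and distance between tin_2_mid and pan_left below 0.047 m and angle between tin_2_mid's own z axis and vertical below 0.3 rad and value of joint beam between -0.135 and -0.04 rad) or (horizontal distance between tin_2_mid and pan_right below 0.025 m and distance between tin_2_mid and pan_right below 0.047 m and angle between tin_2_mid's own z axis and vertical below 0.3 rad and value of joint beam between 0.04 and 0.135 rad))) or (x of tin_2_mid in the frame of burner between -0.004 and 0.004 m and y of tin_2_mid in the frame of burner between -0.016 and 0.016 m and z of tin_2_mid in the frame of burner below 0.0735 m and angle between tin_2_mid's own z axis and vertical below 0.06 rad and value of joint lift above 0.0065 m and linear speed of each of tin_1, tin_2 below 0.02 m/s and contact force between the fingers and tin_1 below 0.1 N and contact force between the fingers and tin_2 below 0.1 N and velocity of joint beam between -0.05 and 0.05 rad/s and contact force between each of the fingers, the arm and beam below 0.1 N and ((horizontal distance between tin_1_mid and pan_left below 0.025 m and distance between tin_1_mid and pan_left below 0.047 m and angle between tin_1_mid's own z axis and vertical below 0.3 rad and value of joint beam between -0.135 and -0.04 rad) or (horizontal distance between tin_1_mid and pan_right below 0.025 m and distance between tin_1_mid and pan_right below 0.047 m and angle between tin_1_mid's own z axis and vertical below 0.3 rad and value of joint beam between 0.04 and 0.135 rad))))); the robot touches nothing.
It fails at once if a tin is forced against the burner base (more than 30 N) (contact force between any of tin_1, tin_2 and burner above 30 N).
It fails at once if a tin is banged or pressed onto the balance (more than 25 N) (contact force between any of tin_1, tin_2 and balance above 25 N).
It fails at once if the robot itself pushes on the balance or on the burner base (more than 5 N) (contact force between any of the arm, the fingers and balance above 5 N or contact force between any of the arm, the fingers and burner above 5 N).
It fails at once if a tin is tipped over (angle between any of tin_1_mid, tin_2_mid's own z axis and vertical above 0.7 rad).
It fails at once if the food can, the carton or the spice jar is moved by more than 25 mm (distance of any of food_can, tray_box, spice_jar from where it was at the start of the episode above 0.025 m).
It also fails if it takes over 72 s, if anything falls off the work surface, if the arm or the gripper's body presses on something with over 40 N, if the wrist force passes 120 N, or if a joint passes its speed limit or range.

## Working session

There is one attempt and no reset: what is moved stays moved. The work goes in short steps, Python scripts to look and compute and a tool call to move; the robot and the scene stay as the last step left them, time stands still between calls to the robot, and variables do not carry over. Pictures are saved under pics/ and viewed, and the job is handed in when it is done.

Besides the shell and the picture viewer there is one more tool, called after "Emit:" as name([rows], argument=value, ...), one row to a line, values as JSON. play_rows: Moves the arm, as the interface text tells. Its arguments: {"type":"object","properties":{"series":{"type":"array","items":{"type":"array","items":{"type":"number"}}},"squeeze":{"type":"number"}},"required":["series"]}

```bash
mkdir -p pics
cat > h.py <<'E'
import numpy as np, cv2
from plant import *
def cam(n):
    c=camera(n); c['R']=cv2.Rodrigues(np.array(c['rvec'],float))[0]; c['t']=np.array(c['tvec'],float).ravel(); return c
def rays(c,uv):
    uv=np.atleast_2d(np.array(uv,float)); K=np.array(c['mtx'])
    d=np.stack([(uv[:,0]-K[0,2])/K[0,0],(uv[:,1]-K[1,2])/K[1,1]],1)
    s=d.copy()
    for _ in range(20):
        s=d/(1+c['k1']*(s**2).sum(1,keepdims=True))
    return s
def deproj(c,uv,z):
    s=rays(c,uv); z=np.atleast_1d(z)
    P=np.concatenate([s,np.ones((len(s),1))],1)*z[:,None]
    return (P-c['t'])@c['R']
def onplane(c,uv,h):
    s=rays(c,uv); d=np.concatenate([s,np.ones((len(s),1))],1)@c['R']; o=-c['R'].T@c['t']
    return o+d*((h-o[2])/d[:,2])[:,None]
def cloud(c):
    v,u=np.mgrid[0:384,0:512]; uv=np.stack([u.ravel(),v.ravel()],1)
    return deproj(c,uv,c['depth'].ravel()).reshape(384,512,3)
def proj(c,P):
    p=np.atleast_2d(P)@c['R'].T+c['t']; s=p[:,:2]/p[:,2:]; s=s*(1+c['k1']*(s**2).sum(1,keepdims=True))
    K=np.array(c['mtx']); return s*[K[0,0],K[1,1]]+[K[0,2],K[1,2]]
def save(c,n): cv2.imwrite('pics/'+n+'.png',c['color'][:,:,::-1])
E
cat > a.py <<'E'
from h import *
print(sense())
print(nose_length() if callable(nose_length) else nose_length)
for n in ['scene','side','wrist']:
    c=cam(n); save(c,n+'0'); C=cloud(c)
    print(n,'campos',-c['R'].T@c['t'],c['k1'],c['mtx'][0][0])
    for th in ['tin_1_mid','balance','pan_left','pan_right','burner','food_can','tray_box','spice_jar']:
        for r in mark_of(n,th)[:4]:
            u,v=r['at']; ui,vi=int(np.clip(round(u),0,511)),int(np.clip(round(v),0,383))
            print(th,round(r['score'],2),np.round(r['at']),np.round(C[vi,ui],3), np.round(onplane(c,[u,v],{'t':.0375,'p':.061}.get(th[0],0) if th in('tin_1_mid','pan_left','pan_right') else 0)[0],3))
E
python3 a.py
```

```text
{'clock': 0.0, 'q': array([-1.26349428e+00,  3.07558822e-01,  1.50768219e+00,  2.97718846e-06,
        1.32838674e+00, -7.34798723e-02]), 'dq': array([ 0.00127277,  0.00034383,  0.00018458, -0.00079434,  0.00061604,
       -0.00243799]), 'effort': array([ 1.78188948e-03, -4.57547271e+01, -2.51907527e+01,  1.54296049e-04,
        1.32056326e-02, -1.60375009e-05]), 'ee_pos': array([ 0.21348533, -0.53318843,  0.24938579]), 'eef_rot': array([-0.13309983, -0.69424637, -0.13452928,  0.69441219]), 'force': array([-0.34751248, -0.57594629,  0.24084658]), 'moment': array([ 0.0026988 , -0.03425489, -0.01515189]), 'opening': 0.9953576853235566}
0.019
scene campos [ 0.97248843 -0.51678168  1.05370891] -0.07795604435690277 399.06663145240094
tin_1_mid 0.81 [219. 191.] [ 0.466 -0.081  0.077] [ 0.445 -0.065  0.038]
balance 0.79 [216. 248.] [ 0.569 -0.223  0.057] [ 0.547 -0.207  0.   ]
pan_left 0.63 [250. 218.] [ 0.589 -0.094  0.06 ] [ 0.588 -0.094  0.061]
pan_right 0.92 [185. 266.] [ 0.538 -0.314  0.064] [ 0.537 -0.312  0.061]
burner 0.91 [302. 171.] [0.614 0.142 0.044] [0.599 0.17  0.   ]
food_can
[... 298 characters left out ...]
e 0.8 [307. 189.] [ 0.537 -0.173  0.015] [ 0.551 -0.193  0.   ]
pan_left 0.88 [278. 181.] [ 0.578 -0.096  0.059] [ 0.577 -0.093  0.061]
pan_left 0.58 [262. 247.] [0.44  0.139 0.061] [0.44  0.138 0.061]
pan_left 0.56 [192. 191.] [0.759 0.043 0.027] [0.716 0.08  0.061]
pan_right 0.67 [331. 156.] [ 0.544 -0.304  0.061] [ 0.544 -0.305  0.061]
burner 0.75 [199. 246.] [0.559 0.204 0.044] [0.603 0.168 0.   ]
food_can 0.79 [190. 192.] [0.762 0.048 0.025] [0.794 0.021 0.   ]
tray_box 0.94 [372. 178.] [ 0.415 -0.31   0.031] [ 0.437 -0.363  0.   ]
spice_jar 0.67 [205. 344.] [0.382 0.36  0.026] [0.398 0.346 0.   ]
wrist campos [ 0.29102067 -0.50208224  0.37264575] -0.02788319860788865 292.82903529863006
```

```bash
cd pics; python3 -c "
import cv2
for n in ['scene0','side0']:
    cv2.imwrite(n+'b.png',cv2.resize(cv2.imread(n+'.png'),(800,600),interpolation=cv2.INTER_CUBIC))"
```

```text
(no output)
```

View pics/scene0b.png

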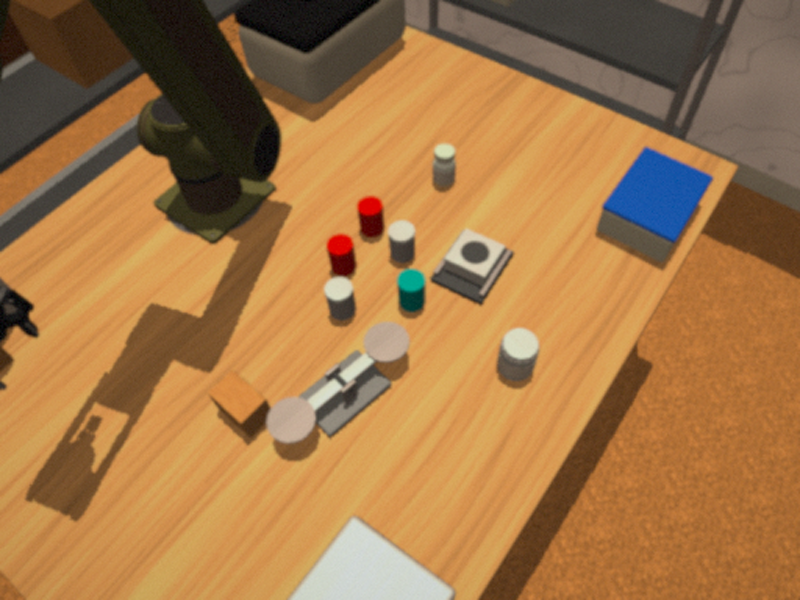

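View pics/side0b.png

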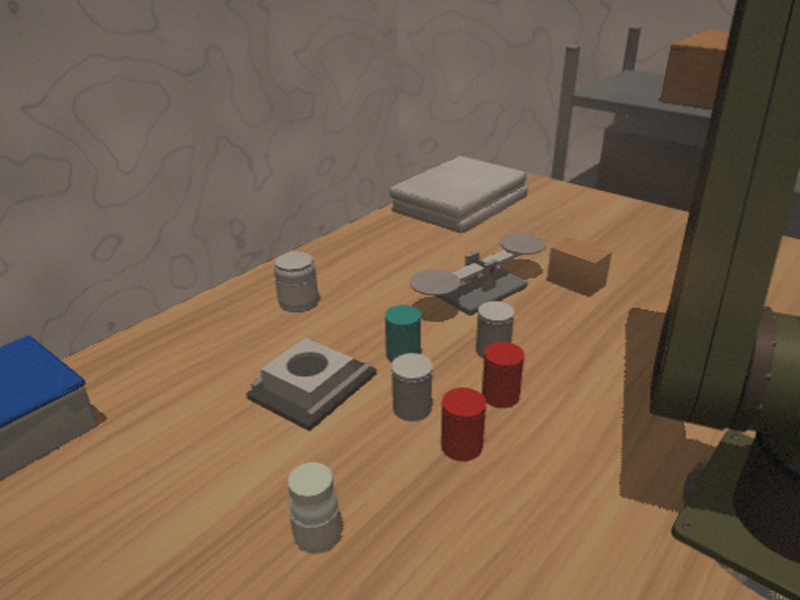

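View pics/wrist0.png

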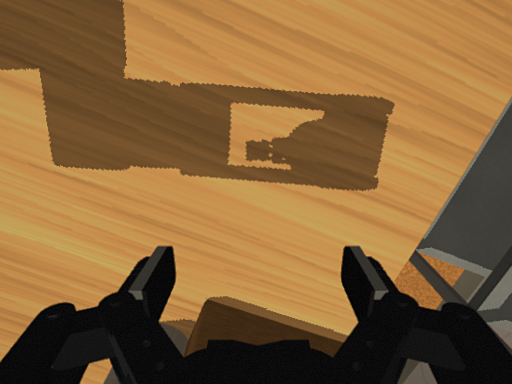

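The scene view (800x600) shows the two grey tins at (340,298) and (402,240), with red and turquoise decoys around them. The balance pans are at (387,342) and (291,419), and the burner is at (474,258). Next I'll measure them from depth.

```bash
cat > b.py <<'E'
from h import *
from scipy.optimize import least_squares
def circ(P,r=None):
    # min enclosing of convex hull
    (cx,cy),R=cv2.minEnclosingCircle(P.astype(np.float32).reshape(-1,1,2)); return np.round([cx,cy,R],4)
for n in ['scene','side']:
    c=cam(n); C=cloud(c); z=C[:,:,2]; ok=c['depth']>0
    print(n)
    for nm,(x,y),zz,rad in [('tinA',(.445,-.07),.075,.045),('tinB',(.44,.06),.075,.045),('redA',(.38,0),.075,.04),('panL',(.582,-.094),.061,.06),('panR',(.54,-.31),.061,.06)]:
        pass
    m=ok&(np.abs(z-.075)<.006)&(C[:,:,0]>.3)&(C[:,:,0]<.7)&(np.abs(C[:,:,1])<.25)
    k,l,st,ce=cv2.connectedComponentsWithStats(m.astype(np.uint8))
    for i in range(1,k):
        if st[i,4]>60:
            P=C[l==i]; print(' top75',st[i,4],np.round(P.mean(0),4),circ(P[:,:2]),'col',c['color'][l==i].mean(0).round(),'px',ce[i].round())
    for th in ['pan_left','pan_right','burner','tray_box','food_can','spice_jar','tin_1_mid','balance']:
        for r in regions_of(n,th)[:4]:
            P=C[r['region']&ok]; 
            if len(P): print(' ',th,round(r['score'],2),len(P),np.round(np.median(P,0),4),'rng',np.round(np.percentile(P,[2,98],axis=0),3).tolist(),circ(P[:,:2]))
    # burner block top
    m=ok&(np.abs(z-.046)<.004)&(np.abs(C[:,:,0]-.6)<.12)&(np.abs(C[:,:,1]-.17)<.12)
    k,l,st,ce=cv2.connectedComponentsWithStats(m.astype(np.uint8)); i=1+np.argmax(st[1:,4])
    P=C[l==i]; print(' block',st[i,4],cv2.minAreaRect(P[:,:2].astype(np.float32)))
    m=ok&(z>.004)&(z<.02)&(np.abs(C[:,:,0]-.6)<.12)&(np.abs(C[:,:,1]-.17)<.12)
    P=C[m]; print(' plate',len(P),cv2.minAreaRect(P[:,:2].astype(np.float32)),np.median(P[:,2]))
    # pans
    for g in [(.582,-.094),(.54,-.308)]:
        m=ok&(np.abs(z-.061)<.008)&(np.hypot(C[:,:,0]-g[0],C[:,:,1]-g[1])<.055)
        P=C[m]; print(' pan',len(P),P.mean(0).round(4),circ(P[:,:2]))
E
python3 b.py
```

```text
scene
 top75 178 [0.3623 0.1327 0.076 ] [0.3613 0.1346 0.029 ] col [209.  19.   7.] px [236. 131.]
 top75 201 [0.4586 0.116  0.0756] [0.4563 0.1165 0.0295] col [204. 195. 169.] px [257. 148.]
 top75 202 [0.3776 0.0161 0.0758] [0.3765 0.0169 0.0285] col [210.  17.   6.] px [217. 156.]
 top75 228 [0.5471 0.0281 0.0757] [0.5458 0.0306 0.0289] col [ 20. 157. 133.] px [263. 179.]
 top75 235 [ 0.4446 -0.0679  0.0754] [ 0.4437 -0.0662  0.0298] col [202. 198. 173.] px [216. 185.]
  pan_left 0.76 1792 [ 0.5629 -0.2318  0.0608] rng [[0.508, -0.351, 0.025], [0.617, -0.068, 0.065]] [ 0.5646 -0.209   0.152 ]
  pan_right 0.97 1628 [ 0.5635 -0.2426  0.061 ] rng [[0.509, -0.35, 0.052], [0.617, -0.07, 0.065]] [ 0.5674 -0.2095  0.1505]
  burner 0.83 1475 [0.6083 0.1483 0.0351] rng [[0.55, 0.096, 0.006], [0.66, 0.227, 0.05]] [0.5999 0.1726 0.0969]
  tray_box 0.84 986 [ 0.4489 -0.3471  0.0691] rng [[0.369, -0.373, -0.001], [0.486, -0.308, 0.074]] [ 0.4187 -0.338   0.0743]
  food_can 0.65 681 [0.7949 0.008  0.0822] rng [[0.762, -0.01, 0.008], [0.823, 0.05, 0.089]] [0.7911 0.0224 0.0355]
  spice_jar 0.74 
[... 1983 characters left out ...]
 [[0.753, 0.001, 0.0], [0.818, 0.061, 0.086]] [ 0.8389 -0.0064  0.0991]
  tin_1_mid 0.64 644 [ 0.4371 -0.05    0.0632] rng [[0.415, -0.088, 0.004], [0.466, -0.038, 0.076]] [ 0.454  -0.0882  0.1277]
  balance 0.74 1891 [ 0.5526 -0.1938  0.0535] rng [[0.506, -0.34, 0.005], [0.607, -0.069, 0.063]] [ 0.5673 -0.2062  0.1506]
 block 839 ((0.5968413352966309, 0.17642506957054138), (0.0952397882938385, 0.0956091359257698), 5.089004039764404)
 plate 913 ((0.5918323397636414, 0.15163587033748627), (0.12069237977266312, 0.19755901396274567), 0.26133617758750916) 0.011446510392205633
 pan 434 [ 0.5803 -0.0972  0.0604] [ 0.5799 -0.1025  0.0463]
 pan 354 [ 0.5412 -0.3082  0.0597] [ 0.5482 -0.3057  0.0516]
```

```bash
cat > st.py <<'E'
from h import *
from scipy.spatial.transform import Rotation as Ro
def st():
    s=sense(); q=s['eef_rot']; R=Ro.from_quat([q[1],q[2],q[3],q[0]]).as_matrix()
    print('t',round(s['clock'],2),'p',np.round(s['ee_pos'],4),'xax',np.round(R[:,0],3),'yax',np.round(R[:,1],3),'yawy',round(np.degrees(np.arctan2(R[1,1],R[0,1])),2),'f',np.round(s['force'],2),'m',np.round(s['moment'],3),'op',round(s['opening'],3),'q6',round(s['q'][5],2))
    return s,R
if __name__=='__main__': st()
E
python3 st.py
```

```text
t 2.25 p [ 0.2137 -0.5338  0.2503] xax [-0. -0. -1.] yax [ 0.372 -0.928  0.   ] yawy -68.18 f [ 0.41  0.24 -0.12] m [-0.053 -0.019 -0.006] op 1.001 q6 -0.07
```

Emit:
play_rows([
  [0, 0, 4.77, 0.019, 0.039, 0, 1],
  [0, 0, 4.77, 0.019, 0.039, 0, 1],
  [0, 0, 4.77, 0.019, 0.039, 0, 1],
  [0, 0, 4.77, 0.019, 0.039, 0, 1],
  [0, 0, 4.77, 0.019, 0.039, 0, 1],
  [0, 0, 4.77, 0.019, 0.039, 0, 1],
  [0, 0, 4.77, 0.019, 0.039, 0, 1],
  [0, 0, 4.77, 0.019, 0.039, 0, 1],
])

```text
clock: 3.05
ee_pos: [0.3662, -0.2203, 0.2506]
eef_rot: [0.355, 0.612, 0.354, -0.612]
force: [0.6, -0.9, -0.3]
opening: 0.997
```

Emit:
play_rows([
  [0, 0, 4.77, 0.019, 0.039, -0.01, 0.8],
  [0, 0, 4.77, 0.019, 0.039, -0.01, 0.8],
  [0, 0, 4.77, 0.019, 0.039, -0.01, 0.8],
  [0, 0, 4.77, 0.019, 0.039, -0.01, 0.8],
  [0, 0, 0, 0, 0, 0, 0.8],
  [0, 0, 0, 0, 0, 0, 0.8],
])

```text
clock: 3.65
ee_pos: [0.4417, -0.0649, 0.2101]
eef_rot: [-0.451, -0.544, -0.451, 0.545]
force: [0.8, -0.8, -0.9]
opening: 0.896
```

```bash
cat > w.py <<'E'
from st import *
import sys
s,R=st()
c=cam('wrist'); save(c,sys.argv[1])
C=cloud(c); ok=c['depth']>0
zt=float(sys.argv[2]) if len(sys.argv)>2 else .075
m=ok&(np.abs(C[:,:,2]-zt)<.008)
k,l,stt,ce=cv2.connectedComponentsWithStats(m.astype(np.uint8))
for i in range(1,k):
    if stt[i,4]>200:
        P=C[l==i]; (x,y),r=cv2.minEnclosingCircle(P[:,:2].astype(np.float32).reshape(-1,1,2))
        print(stt[i,4],P.mean(0).round(4),'circ',round(x,4),round(y,4),round(r,4),ce[i].round(),c['color'][l==i].mean(0).round())
E
python3 w.py w1
```

```text
t 3.65 p [ 0.4417 -0.0649  0.2101] xax [-0.001 -0.    -1.   ] yax [ 0.982 -0.187 -0.001] yawy -10.79 f [ 0.82 -0.82 -0.91] m [ 0.019 -0.042  0.004] op 0.896 q6 -0.05
3838 [0.5428 0.0305 0.0736] circ 0.5433 0.03 0.0275 [357.  53.] [  3. 159. 136.]
3333 [0.3753 0.0186 0.0735] circ 0.3744 0.0181 0.0279 [163. 107.] [205.  38.  24.]
2601 [ 0.4413 -0.065   0.0737] circ 0.4411 -0.0666 0.0276 [257. 185.] [176. 181. 161.]
```

View pics/w1.png

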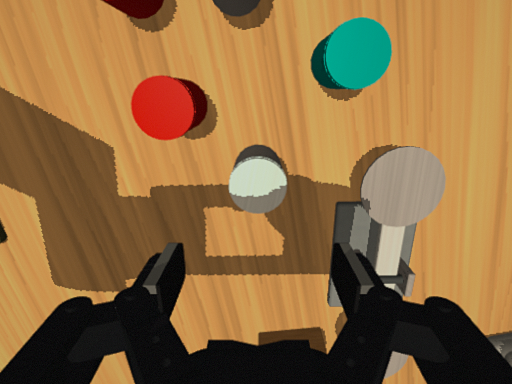

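The wrist view shows tin A at (257,185) between the jaws and the left pan at (403,187). I'm descending to grasp it.

Emit:
play_rows([
  [0, 0, 0, -0.001, -0.001, -0.035, 0.8],
  [0, 0, 0, 0, 0, -0.035, 0.8],
  [0, 0, 0, 0, 0, -0.035, 0.8],
  [0, 0, 0, 0, 0, -0.03, 0.8],
  [0, 0, 0, 0, 0, -0.02, 0.8],
  [0, 0, 0, 0, 0, 0, 0.8],
  [0, 0, 0, 0, 0, 0, 0.8],
  [0, 0, 0, 0, 0, 0, 0.8],
])

```text
clock: 4.5
ee_pos: [0.4417, -0.0678, 0.0565]
eef_rot: [0.45, 0.546, 0.449, -0.545]
force: [0.1, 0.3, -0.0]
opening: 0.902
```

Emit:
play_rows([
  [0, 0, 0, 0, 0, 0, -0.2],
  [0, 0, 0, 0, 0, 0, -0.2],
  [0, 0, 0, 0, 0, 0, -0.2],
  [0, 0, 0, 0, 0, 0, -0.2],
  [0, 0, 0, 0, 0, 0, -0.2],
  [0, 0, 0, 0, 0, 0, -0.2],
  [0, 0, 0, 0, 0, 0, -0.2],
], squeeze=30)

```text
clock: 5.2
ee_pos: [0.4416, -0.0672, 0.0567]
eef_rot: [0.451, 0.546, 0.449, -0.545]
force: [-0.4, -0.1, 6.4]
opening: 0.623
```

```bash
python3 -c "
from st import *
s,R=st()
for i in range(6): print(np.round(sense()['force'],2)); camera('wrist')
"
```

```text
t 5.2 p [ 0.4416 -0.0672  0.0567] xax [ 0.003 -0.001 -1.   ] yax [ 0.982 -0.189  0.003] yawy -10.91 f [-0.36 -0.06  6.41] m [-0.185  0.225 -0.016] op 0.623 q6 -0.05
[-0.36 -0.06  6.41]
[-0.86  0.08  7.2 ]
[-1.58 -1.58  6.41]
[-0.37 -1.46  6.89]
[-1.01 -1.3   6.82]
[-1.69 -0.91  7.71]
```

Emit:
play_rows([
  [0, 0, 0, 0, 0, 0.01, -0.2],
  [0, 0, 0, 0, 0, 0.02, -0.2],
  [0, 0, 0, 0, 0, 0.03, -0.2],
  [0, 0, 0, 0, 0, 0.03, -0.2],
  [0, 0, 0, 0, 0, 0.01, -0.2],
  [0, 0, 0, 0, 0, 0, -0.2],
  [0, 0, 0, 0, 0, 0, -0.2],
  [0, 0, 0, 0, 0, 0, -0.2],
])

```text
clock: 6.3
ee_pos: [0.4395, -0.0665, 0.1541]
eef_rot: [-0.449, -0.545, -0.451, 0.546]
force: [0.0, -0.1, -1.7]
opening: 0.622
```

```bash
python3 -c "
from st import *
s,R=st()
F=[]
for i in range(12): F.append(sense()['force']); c=cam('wrist')
save(c,'w2'); print(np.mean(F,0),np.std(F,0)/3.5)
c=cam('side'); C=cloud(c); 
m=(c['depth']>0)&(C[:,:,2]>.11)&(np.hypot(C[:,:,0]-.441,C[:,:,1]+.067)<.04)
"
```

```text
t 6.3 p [ 0.4395 -0.0665  0.1541] xax [-0.003  0.001 -1.   ] yax [ 0.982 -0.19  -0.003] yawy -10.94 f [ 0.03 -0.1  -1.68] m [ 0.012 -0.006  0.001] op 0.622 q6 -0.05
[ 0.09416199 -0.00522415 -0.77105077] [0.1557323  0.13458155 0.11248246]
```

View pics/w2.png

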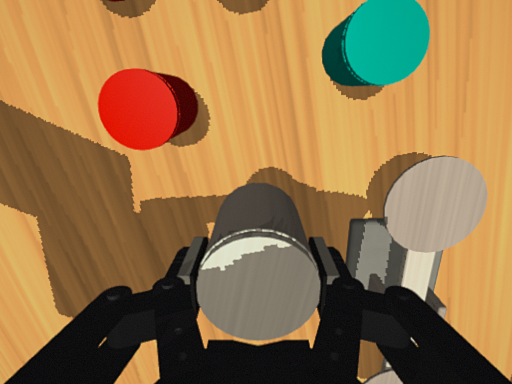

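```bash
cat > pan.py <<'E'
from st import *
from scipy.optimize import minimize
def fit(P,g):
    # P: xy points on disc (partial allowed). maximize fit: centre s.t. grid coverage; use hull pts
    h=cv2.convexHull(P.astype(np.float32)).reshape(-1,2)
    # densify hull, robust circle R=.042
    seg=[]
    for a,b in zip(h,np.roll(h,-1,0)): 
        n=max(1,int(np.hypot(*(b-a))/.002)); seg+= [a+(b-a)*t/n for t in range(n)]
    seg=np.array(seg)
    f=lambda c: np.abs(np.hypot(*(seg-c).T)-.042).clip(0,.006).sum()
    best=min((minimize(f,np.array(g)+[dx,dy],method='Nelder-Mead') for dx in(-.01,0,.01) for dy in (-.01,0,.01)),key=lambda r:r.fun)
    return best.x,best.fun/len(seg),len(seg)
if __name__=='__main__':
  for n in ['wrist','scene','side']:
    c=cam(n); C=cloud(c); ok=c['depth']>0
    for g in [(.5825,-.0955),(.5405,-.3085)]:
        d=np.array(g)-[.5615,-.201]; d/=np.hypot(*d)
        al=(C[:,:,0]-.5615)*d[0]+(C[:,:,1]+.201)*d[1]
        m=ok&(np.abs(C[:,:,2]-.061)<.007)&(np.hypot(C[:,:,0]-g[0],C[:,:,1]-g[1])<.055)&(al>.075)
        if m.sum()>100: 
            x,e,k=fit(C[m][:,:2],g); print(n,g,m.sum(),x.round(4),round(e,5),C[m][:,2].mean().round(4))
E
python3 pan.py
```

```text
wrist (0.5825, -0.0955) 7064 [ 0.5815 -0.0993] 0.00147 0.0598
wrist (0.5405, -0.3085) 384 [ 0.5414 -0.3151] 0.00371 0.0596
scene (0.5825, -0.0955) 531 [ 0.5831 -0.1001] 0.00178 0.0619
scene (0.5405, -0.3085) 721 [ 0.5419 -0.3165] 0.00132 0.0615
side (0.5825, -0.0955) 395 [ 0.5821 -0.0988] 0.00172 0.0603
```

Emit:
play_rows([
  [0, 0, 0, 0.015, -0.036, 0, -0.2],
  [0, 0, 0, 0.015, -0.036, 0, -0.2],
  [0, 0, 0, 0.015, -0.036, 0, -0.2],
  [0, 0, 0, 0.015, -0.036, 0, -0.2],
  [0, 0, 0, 0.015, -0.036, 0, -0.2],
  [0, 0, 0, 0.014, -0.036, 0, -0.2],
  [0, 0, 0, 0.013, -0.033, 0, -0.2],
  [0, 0, 0, 0, 0, 0, -0.2],
])

```text
clock: 7.9
ee_pos: [0.5451, -0.3211, 0.1553]
eef_rot: [0.451, 0.546, 0.447, -0.546]
force: [-0.4, -0.4, -1.8]
opening: 0.623
```

Emit:
play_rows([
  [0, 0, 0, 0, 0, -0.01, -0.2],
  [0, 0, 0, 0, 0, -0.01, -0.2],
  [0, 0, 0, 0, 0, -0.008, -0.2],
  [0, 0, 0, 0, 0, -0.002, -0.2],
  [0, 0, 0, 0, 0, 0, -0.2],
  [0, 0, 0, 0, 0, 0, -0.2],
])

```text
clock: 8.5
ee_pos: [0.5428, -0.3154, 0.1255]
eef_rot: [0.45, 0.545, 0.45, -0.545]
force: [-0.3, 0.3, -1.3]
opening: 0.619
```

```bash
python3 -c "
from st import *
s,R=st()
c=cam('side'); cv2.imwrite('pics/s1.png',cv2.resize(c['color'][110:260,230:430,::-1],(800,600)))
c=cam('scene'); cv2.imwrite('pics/c1.png',cv2.resize(c['color'][170:320,100:300,::-1],(800,600)))
"
```

```text
t 8.5 p [ 0.5428 -0.3154  0.1255] xax [ 0. -0. -1.] yax [ 0.982 -0.189  0.   ] yawy -10.91 f [-0.33  0.34 -1.31] m [ 0.043 -0.031 -0.05 ] op 0.619 q6 -0.4
```

View pics/s1.png

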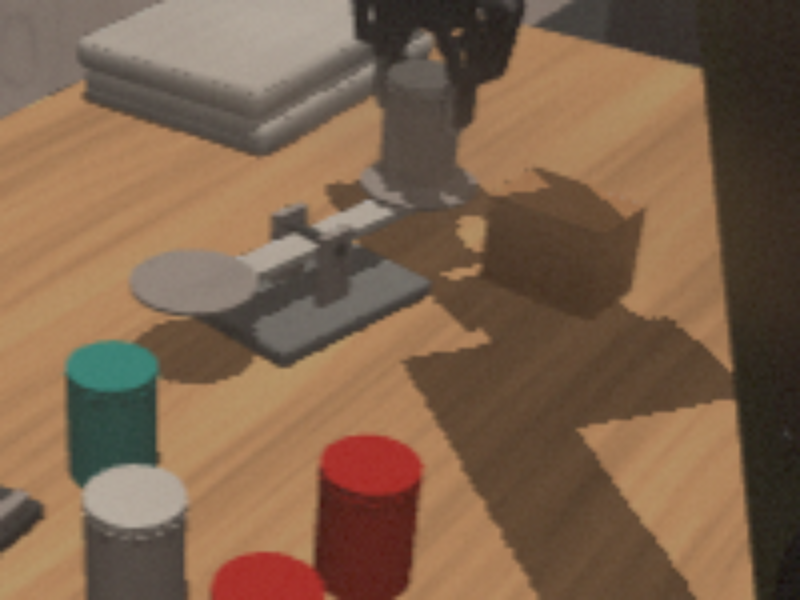

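View pics/c1.png

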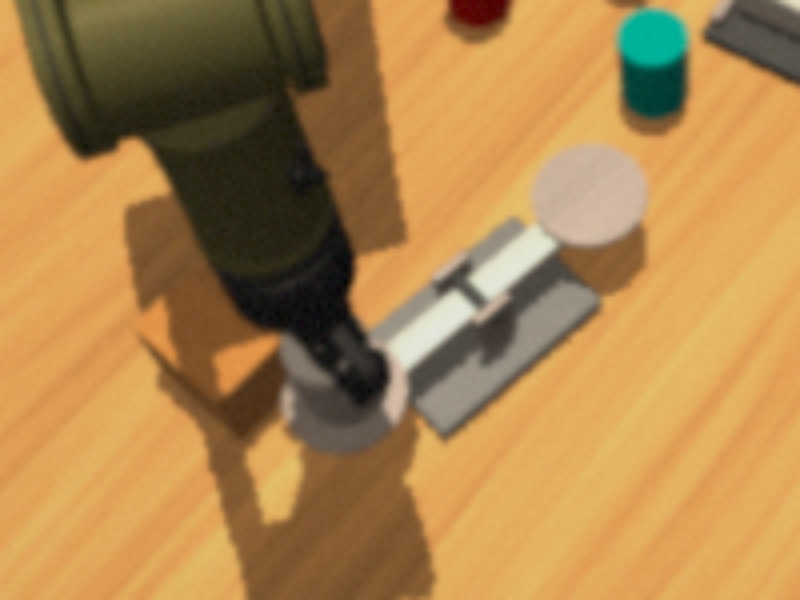

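Both crops show the tin hanging centred above the right pan. I'm lowering it along the pan's arc and releasing.

Emit:
play_rows([
  [0, 0, 0, 0, 0, -0.004, -0.2],
  [1.02, -0.19, 0, 0, -0.001, -0.003, -0.2],
  [1.02, -0.19, 0, 0, -0.001, -0.003, -0.2],
  [1.02, -0.19, 0, 0, -0.001, -0.003, -0.2],
  [1.02, -0.19, 0, 0, -0.001, -0.003, -0.2],
  [1.02, -0.19, 0, 0, -0.001, -0.002, -0.2],
  [0, 0, 0, 0, 0, 0, -0.2],
  [0, 0, 0, 0, 0, 0, -0.2],
])

```text
clock: 9.4
ee_pos: [0.5426, -0.3214, 0.1072]
eef_rot: [0.429, 0.569, 0.47, -0.521]
force: [-0.0, -0.1, 0.2]
opening: 0.62
```

```bash
cat > beam.py <<'E'
from st import *
import sys
def lean(n,verbose=1):
    c=cam(n); C=cloud(c); ok=c['depth']>0
    ex=np.array([.983,-.184]); ey=np.array([.184,.983]); o=np.array([.5617,-.2075])
    D=C[:,:,:2]-o; X=D@ex; Y=D@ey; Z=C[:,:,2]
    # arm strips: narrow |X|<6mm, 25<|Y|<65; and L pan
    r=[]
    m=ok&(np.abs(X)<.008)&(np.abs(Y)<.066)&(np.abs(Y)>.022)&(Z>.035)&(Z<.085)
    if m.sum()>30: r.append(('arm',m.sum(),np.arctan(np.polyfit(Y[m],Z[m],1)[0]).round(4)))
    for sg,nm in((1,'L'),(-1,'R')):
        m=ok&(np.hypot(X,Y-sg*.11)<.04)&(Z>.03)&(Z<.09)
        if m.sum()>30: r.append((nm,m.sum(),np.median(Z[m]).round(4),np.arctan(np.polyfit(Y[m],Z[m],1)[0]).round(4)))
    print(n,r); return c
if __name__=='__main__':
    st()
    for n in sys.argv[1:]: lean(n)
E
python3 beam.py scene side
```

```text
t 9.4 p [ 0.5426 -0.3214  0.1072] xax [ 0.017  0.089 -0.996] yax [ 0.982 -0.19  -0.001] yawy -10.97 f [-0.04 -0.06  0.17] m [-0.11   0.094  0.029] op 0.62 q6 -0.5
scene [('arm', np.int64(173), np.float64(0.1017)), ('L', np.int64(546), np.float64(0.0724), np.float64(0.0962)), ('R', np.int64(304), np.float64(0.0524), np.float64(0.0447))]
side [('arm', np.int64(60), np.float64(0.0943)), ('L', np.int64(330), np.float64(0.071), np.float64(0.0897)), ('R', np.int64(347), np.float64(0.0609), np.float64(0.079))]
```

Emit:
play_rows([
  [0, 0, 0, 0, 0, 0, 0.3],
  [0, 0, 0, 0, 0, 0, 0.4],
  [0, 0, 0, 0, 0, 0, 0.6],
  [0, 0, 0, 0, 0, 0, 0.8],
  [0, 0, 0, 0, 0, 0, 0.8],
  [0, 0, 0, 0, 0, 0, 0.8],
  [0, 0, 0, 0, 0, 0, 0.8],
])

```text
clock: 10.2
ee_pos: [0.5427, -0.3208, 0.1073]
eef_rot: [0.429, 0.569, 0.47, -0.52]
force: [-0.8, 0.1, 0.1]
opening: 0.899
```

```bash
python3 beam.py side scene; python3 -c "
from st import *
c=cam('side'); cv2.imwrite('pics/s2.png',cv2.resize(c['color'][110:260,230:430,::-1],(800,600)))"
```

```text
t 10.2 p [ 0.5427 -0.3208  0.1073] xax [ 0.017  0.089 -0.996] yax [ 0.982 -0.19  -0.001] yawy -10.94 f [-0.82  0.09  0.12] m [-0.062  0.026 -0.006] op 0.899 q6 -0.5
side [('arm', np.int64(66), np.float64(0.0914)), ('L', np.int64(335), np.float64(0.0705), np.float64(0.0863)), ('R', np.int64(346), np.float64(0.0623), np.float64(0.0568))]
scene [('arm', np.int64(167), np.float64(0.0872)), ('L', np.int64(555), np.float64(0.0721), np.float64(0.0802)), ('R', np.int64(264), np.float64(0.0524), np.float64(0.0524))]
```

View pics/s2.png

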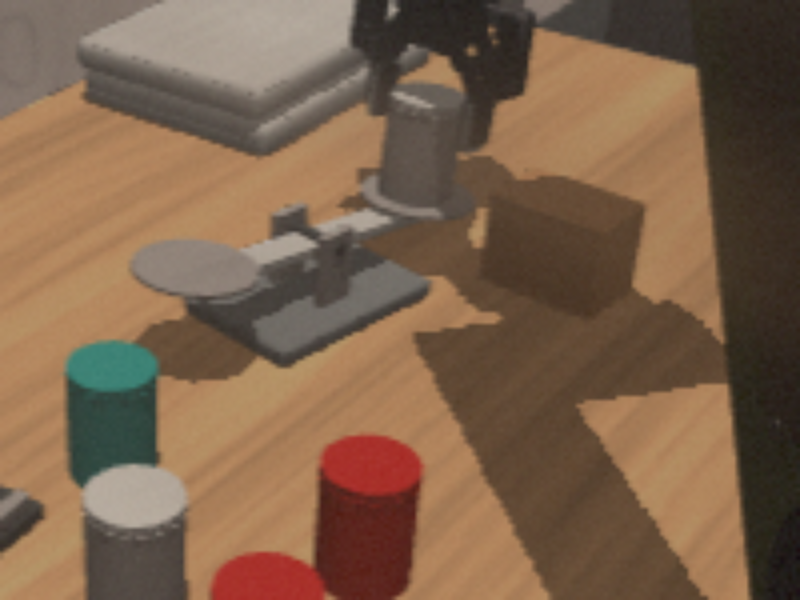

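The light tin sits centred on the right pan, with the lean at about 0.085 and not at the stop. I'm retreating and going to the second tin.

Emit:
play_rows([
  [0, 0, 0, 0, -0.001, 0.01, 0.8],
  [0, 0, 0, -0.001, -0.003, 0.03, 0.8],
  [0, 0, 0, -0.001, -0.003, 0.04, 0.8],
  [-1.7, 0.32, 0, 0, 0, 0.02, 0.8],
  [-1.7, 0.32, 0, -0.008, 0.04, 0, 0.8],
  [-1.7, 0.32, 0, -0.008, 0.042, 0, 0.8],
  [0, 0, 0, -0.009, 0.044, 0, 0.8],
  [0, 0, 0, -0.009, 0.044, 0, 0.8],
])

```text
clock: 11.15
ee_pos: [0.5061, -0.1559, 0.2077]
eef_rot: [-0.45, -0.545, -0.45, 0.545]
force: [1.6, 0.3, -1.0]
opening: 0.903
```

Emit:
play_rows([
  [0, 0, 0, -0.009, 0.045, 0, 0.8],
  [0, 0, 0, -0.009, 0.045, 0, 0.8],
  [0, 0, 0, -0.009, 0.045, 0, 0.8],
  [0, 0, 0, -0.009, 0.045, 0, 0.8],
  [0, 0, 0, -0.009, 0.045, 0, 0.8],
  [0, 0, 0, -0.007, 0.042, 0, 0.8],
  [0, 0, 0, 0, 0, 0, 0.8],
  [0, 0, 0, 0, 0, 0, 0.8],
])

```text
clock: 11.95
ee_pos: [0.4542, 0.1102, 0.2076]
eef_rot: [0.451, 0.545, 0.451, -0.545]
force: [0.3, 0.8, -0.2]
opening: 0.904
```

```bash
python3 w.py w3; python3 beam.py side
```

```text
t 11.95 p [0.4542 0.1102 0.2076] xax [ 0.001 -0.001 -1.   ] yax [ 0.983 -0.186  0.001] yawy -10.73 f [ 0.34  0.8  -0.24] m [ 0.026 -0.007 -0.011] op 0.904 q6 0.34
2790 [0.3607 0.1354 0.0736] circ 0.3597 0.1338 0.028 [152. 178.] [205.  21.   5.]
2720 [0.4547 0.1188 0.0737] circ 0.4545 0.1175 0.0275 [256. 177.] [191. 201. 181.]
1569 [0.5476 0.0373 0.0733] circ 0.5434 0.0303 0.0278 [364. 238.] [  4. 125. 107.]
1684 [0.3792 0.0195 0.0734] circ 0.375 0.0184 0.028 [202. 280.] [178.   4.   1.]
t 12.0 p [0.4546 0.1093 0.2076] xax [ 0.001 -0.001 -1.   ] yax [ 0.982 -0.188  0.001] yawy -10.84 f [-0.32 -0.05  0.37] m [-0.012 -0.02   0.023] op 0.904 q6 0.34
side [('arm', np.int64(66), np.float64(0.0875)), ('L', np.int64(164), np.float64(0.0713), np.float64(0.0909)), ('R', np.int64(346), np.float64(0.062), np.float64(0.0595))]
```

View pics/w3.png

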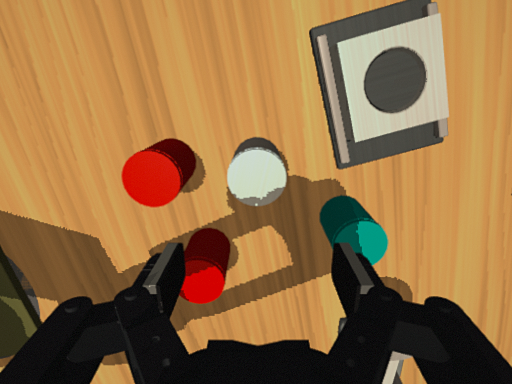

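The wrist view shows tin B at (257,177), with the red decoy 13 mm clear of the finger path and the bore at (395,79).

Emit:
play_rows([
  [0, 0, 0, 0, 0.008, -0.03, 0.7],
  [0, 0, 0, 0, 0, -0.035, 0.7],
  [0, 0, 0, 0, 0, -0.035, 0.7],
  [0, 0, 0, 0, 0, -0.03, 0.7],
  [0, 0, 0, 0, 0, -0.022, 0.7],
  [0, 0, 0, 0, 0, 0, 0.7],
  [0, 0, 0, 0, 0, 0, 0.7],
])

```text
clock: 12.75
ee_pos: [0.455, 0.116, 0.0553]
eef_rot: [-0.449, -0.546, -0.45, 0.546]
force: [0.3, -0.1, 0.7]
opening: 0.852
```

Emit:
play_rows([
  [0, 0, 0, 0, 0, 0, -0.2],
  [0, 0, 0, 0, 0, 0, -0.2],
  [0, 0, 0, 0, 0, 0, -0.2],
  [0, 0, 0, 0, 0, 0, -0.2],
  [0, 0, 0, 0, 0, 0, -0.2],
  [0, 0, 0, 0, 0, 0, -0.2],
], squeeze=30)

```text
clock: 13.35
ee_pos: [0.4558, 0.117, 0.0567]
eef_rot: [0.451, 0.546, 0.449, -0.545]
force: [-0.4, -2.8, 7.5]
opening: 0.624
```

Emit:
play_rows([
  [0, 0, 0, 0, 0, 0.01, -0.2],
  [0, 0, 0, 0, 0, 0.02, -0.2],
  [0, 0, 0, 0, 0, 0.03, -0.2],
  [0, 0, 0, 0, 0, 0.04, -0.2],
  [0, 0, 0, 0, 0, 0.03, -0.2],
  [0, 0, 0, 0, 0, 0, -0.2],
  [0, 0, 0, 0, 0, 0, -0.2],
  [0, 0, 0, 0, 0, 0, -0.2],
])

```text
clock: 14.15
ee_pos: [0.4533, 0.1171, 0.1843]
eef_rot: [-0.45, -0.545, -0.451, 0.546]
force: [0.2, 0.6, -1.7]
opening: 0.623
```

```bash
cat > bore.py <<'E'
from st import *
import sys
def bore(n):
    c=cam(n); C=cloud(c); ok=c['depth']>0
    m=ok&(np.abs(C[:,:,2]-.046)<.006)&(np.abs(C[:,:,0]-.598)<.08)&(np.abs(C[:,:,1]-.177)<.08)
    m=cv2.morphologyEx(m.astype(np.uint8),cv2.MORPH_CLOSE,np.ones((3,3)))
    ct,h=cv2.findContours(m,cv2.RETR_CCOMP,cv2.CHAIN_APPROX_NONE)
    o=max([x for x,hh in zip(ct,h[0]) if hh[3]<0],key=cv2.contourArea)
    W=onplane(c,o.reshape(-1,2),.046)[:,:2]; print(n,'block',cv2.minAreaRect(W.astype(np.float32)))
    for x,hh in zip(ct,h[0]):
        if hh[3]>=0 and cv2.contourArea(x)>100:
            W=onplane(c,x.reshape(-1,2),.046)[:,:2].astype(np.float32)
            print(' hole rim fit',cv2.fitEllipse(W*1000),cv2.minEnclosingCircle(W))
    return c
if __name__=='__main__':
    st()
    for n in sys.argv[1:]: bore(n)
E
python3 bore.py scene side; python3 -c "
from st import *
F=[]
for i in range(8): F.append(sense()['force']); c=cam('wrist')
save(c,'w4'); print(np.mean(F,0))"
```

```text
t 14.15 p [0.4533 0.1171 0.1843] xax [-0.003 -0.    -1.   ] yax [ 0.982 -0.19  -0.003] yawy -10.93 f [ 0.21  0.6  -1.74] m [0.021 0.004 0.028] op 0.623 q6 0.35
scene block ((0.5994887351989746, 0.1759926974773407), (0.09481857717037201, 0.09739244729280472), 4.321628570556641)
side block ((0.5937343239784241, 0.179908886551857), (0.09807474166154861, 0.09799148142337799), 5.432888984680176)
[-0.31380445 -0.00726222 -1.81114238]
```

View pics/w4.png

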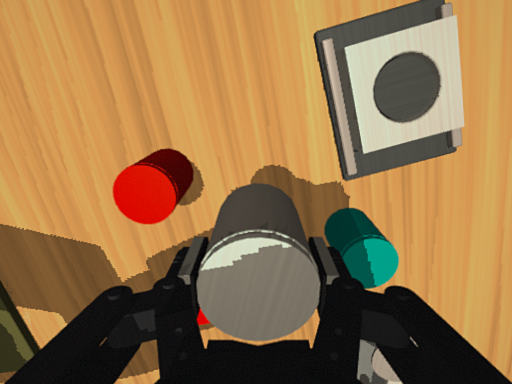

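This tin weighs about 1.8 N by wrist force against 0.8 N for the other, so it's probably the fuller one. I'm carrying it to the left pan.

Emit:
play_rows([
  [0, 0, 0, 0.02, -0.034, 0, -0.2],
  [0.8, -0.15, 0, 0.021, -0.037, 0, -0.2],
  [0.8, -0.15, 0, 0.021, -0.037, 0, -0.2],
  [0.8, -0.15, 0, 0.021, -0.037, 0, -0.2],
  [0.8, -0.15, 0, 0.021, -0.037, 0, -0.2],
  [0.8, -0.15, 0, 0.021, -0.037, -0.015, -0.2],
  [0.9, -0.17, 0, 0, -0.003, -0.02, -0.2],
  [0, 0, 0, 0, 0, -0.005, -0.2],
])

```text
clock: 15.45
ee_pos: [0.5786, -0.1065, 0.1429]
eef_rot: [0.428, 0.568, 0.47, -0.523]
force: [-1.1, 0.6, -2.5]
opening: 0.62
```

Emit:
play_rows([
  [0, 0, 0, 0, 0, -0.005, -0.2],
  [0, 0, 0, 0, 0, 0, -0.2],
  [0, 0, 0, 0, 0, 0, -0.2],
])

```text
clock: 15.75
ee_pos: [0.5797, -0.1037, 0.141]
eef_rot: [0.431, 0.568, 0.47, -0.521]
force: [0.8, 0.0, -1.7]
opening: 0.622
```

```bash
python3 beam.py side; python3 -c "
from st import *
c=cam('side'); cv2.imwrite('pics/s3.png',cv2.resize(c['color'][110:260,230:430,::-1],(800,600)))"
```

```text
t 15.75 p [ 0.5797 -0.1037  0.141 ] xax [ 0.016  0.085 -0.996] yax [ 0.982 -0.188  0.   ] yawy -10.85 f [ 0.82  0.04 -1.74] m [-0.009  0.046  0.056] op 0.622 q6 -0.16
side [('arm', np.int64(64), np.float64(0.089)), ('L', np.int64(265), np.float64(0.0717), np.float64(0.0975)), ('R', np.int64(353), np.float64(0.0618), np.float64(0.0693))]
```

View pics/s3.png

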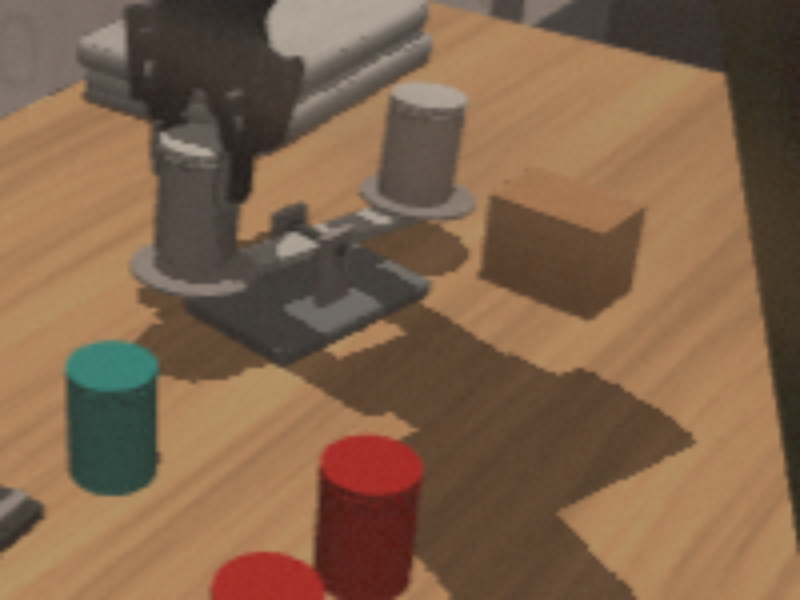

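The tin hangs in line with the raised left pan. I'm lowering it along the arc.

Emit:
play_rows([
  [0, 0, 0, 0.001, -0.001, -0.007, -0.2],
  [0, 0, 0, 0, 0, -0.006, -0.2],
  [-0.97, 0.18, 0, 0, 0.001, -0.002, -0.2],
  [-0.97, 0.18, 0, 0, 0.001, -0.002, -0.2],
  [-0.97, 0.18, 0, 0, 0.001, -0.002, -0.2],
  [-0.97, 0.18, 0, 0.001, 0.001, -0.002, -0.2],
  [-0.97, 0.18, 0, 0, 0.001, -0.002, -0.2],
  [-0.97, 0.18, 0, 0, 0.001, -0.002, -0.2],
])

```text
clock: 16.65
ee_pos: [0.582, -0.0995, 0.1153]
eef_rot: [-0.454, -0.541, -0.446, 0.55]
force: [-0.8, -0.5, 0.3]
opening: 0.621
```

Emit:
play_rows([
  [-0.97, 0.18, 0, 0.001, 0.001, -0.002, -0.2],
  [-0.97, 0.18, 0, 0, 0.001, -0.002, -0.2],
  [-0.97, 0.18, 0, 0, 0.001, -0.002, -0.2],
  [-0.97, 0.18, 0, 0.001, 0.001, -0.002, -0.2],
  [-0.97, 0.18, 0, 0, 0.001, -0.002, -0.2],
  [-0.97, 0.18, 0, 0, 0.001, -0.002, -0.2],
  [0, 0, 0, 0, 0, 0, -0.2],
  [0, 0, 0, 0, 0, 0, -0.2],
])

```text
clock: 17.45
ee_pos: [0.5838, -0.0936, 0.1032]
eef_rot: [-0.476, -0.512, -0.422, 0.577]
force: [-1.4, 0.4, 0.3]
opening: 0.621
```

```bash
python3 beam.py side scene
```

```text
t 17.45 p [ 0.5838 -0.0936  0.1032] xax [-0.022 -0.117 -0.993] yax [ 0.982 -0.189  0.001] yawy -10.92 f [-1.37  0.38  0.25] m [0.122 0.115 0.008] op 0.621 q6 0.11
side [('arm', np.int64(100), np.float64(-0.1374)), ('L', np.int64(473), np.float64(0.0533), np.float64(0.1149)), ('R', np.int64(247), np.float64(0.076), np.float64(-0.0839))]
scene [('arm', np.int64(157), np.float64(-0.1263)), ('L', np.int64(296), np.float64(0.052), np.float64(-0.1664)), ('R', np.int64(276), np.float64(0.0788), np.float64(-0.1255))]
```

Emit:
play_rows([
  [0, 0, 0, 0, 0, 0, 0.3],
  [0, 0, 0, 0, 0, 0, 0.4],
  [0, 0, 0, 0, 0, 0, 0.6],
  [0, 0, 0, 0, 0, 0, 0.8],
  [0, 0, 0, 0, 0, 0, 0.8],
  [0, 0, 0, 0, 0, 0, 0.8],
  [0, 0, 0, 0, 0, 0, 0.8],
  [0, 0, 0, 0, 0, 0, 0.8],
])

```text
clock: 18.35
ee_pos: [0.5837, -0.0938, 0.1033]
eef_rot: [-0.476, -0.512, -0.422, 0.577]
force: [-0.1, -0.1, 0.1]
opening: 0.898
```

```bash
python3 beam.py side scene;python3 -c "
from st import *
c=cam('side'); cv2.imwrite('pics/s4.png',cv2.resize(c['color'][110:260,230:430,::-1],(800,600)))"
```

```text
t 18.35 p [ 0.5837 -0.0938  0.1033] xax [-0.022 -0.117 -0.993] yax [ 0.982 -0.19   0.001] yawy -10.94 f [-0.05 -0.12  0.08] m [0.013 0.033 0.007] op 0.898 q6 0.11
side [('arm', np.int64(100), np.float64(-0.1234)), ('L', np.int64(474), np.float64(0.053), np.float64(0.0863)), ('R', np.int64(251), np.float64(0.0751), np.float64(-0.0665))]
scene [('arm', np.int64(160), np.float64(-0.1209)), ('L', np.int64(290), np.float64(0.0528), np.float64(0.0278)), ('R', np.int64(277), np.float64(0.078), np.float64(-0.1103))]
```

View pics/s4.png

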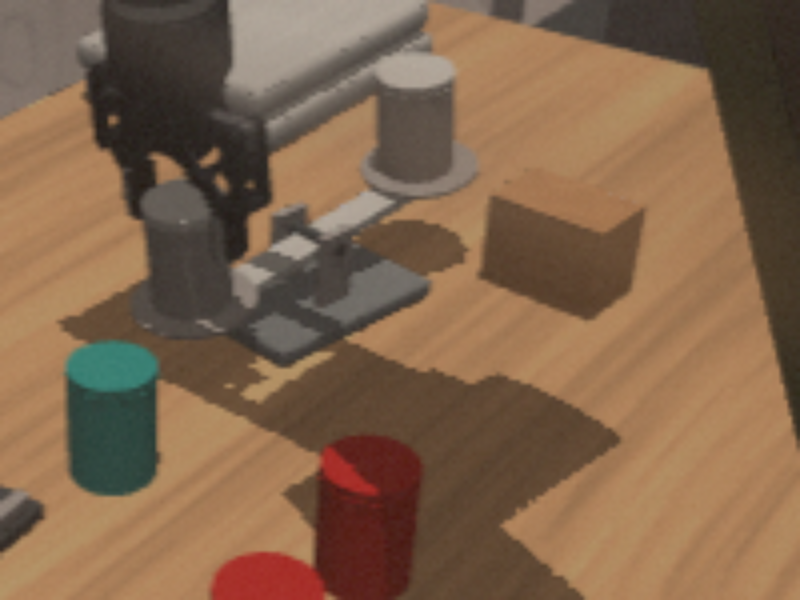

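Left drops: the lean is about -0.12 with the tin released. I'm backing off briefly so the balance counts as clearly untouched.

Emit:
play_rows([
  [0, 0, 0, 0, 0.002, 0.02, 0.8],
  [0, 0, 0, 0.001, 0.004, 0.03, 0.8],
  [0, 0, 0, 0, 0, 0, 0.8],
  [0, 0, 0, 0, 0, 0, 0.8],
  [0, 0, 0, 0, 0, 0, 0.8],
  [0, 0, 0, 0, 0, 0, 0.8],
  [0, 0, 0, 0, 0, 0, 0.8],
])

```text
clock: 19.2
ee_pos: [0.584, -0.0878, 0.1523]
eef_rot: [-0.476, -0.512, -0.423, 0.577]
force: [0.2, 0.0, 0.3]
opening: 0.9
```

```bash
python3 beam.py side; python3 -c "
from st import *
c=cam('wrist'); save(c,'w5'); C=cloud(c)
m=(c['depth']>0)&(C[:,:,2]>.1)&(C[:,:,2]<.14)&(np.hypot(C[:,:,0]-.583,C[:,:,1]+.093)<.04)
P=C[m]; print(m.sum(),P.mean(0)); A=np.c_[P[:,:2],np.ones(len(P))]; print(np.linalg.lstsq(A,P[:,2],rcond=None)[0]); print(cv2.minEnclosingCircle(P[:,:2].astype(np.float32)))
"
```

```text
t 19.2 p [ 0.584  -0.0878  0.1523] xax [-0.024 -0.117 -0.993] yax [ 0.982 -0.19  -0.001] yawy -10.95 f [0.21 0.   0.26] m [ 0.092 -0.005  0.002] op 0.9 q6 0.1
side [('arm', np.int64(100), np.float64(-0.1299)), ('L', np.int64(481), np.float64(0.0542), np.float64(0.0636)), ('R', np.int64(245), np.float64(0.0753), np.float64(-0.0756))]
6392 [ 0.58511127 -0.08785422  0.1191874 ]
[-0.03634466 -0.19779536  0.12307591]
((0.584409236907959, -0.09102893620729446), 0.02741311304271221)
```

View pics/w5.png

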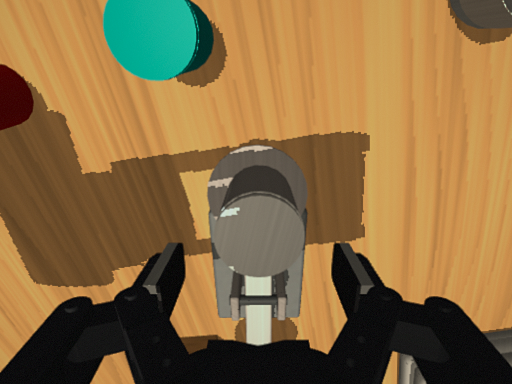

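Wrist view: the fuller tin stands at (258,230) on the lowered left pan. I'm returning to regrasp it at the same pose.

Emit:
play_rows([
  [0, 0, 0, 0, -0.004, -0.03, 0.8],
  [0, 0, 0, 0, -0.002, -0.02, 0.8],
  [0, 0, 0, 0, 0, 0, 0.8],
  [0, 0, 0, 0, 0, 0, 0.5],
  [0, 0, 0, 0, 0, 0, 0.3],
  [0, 0, 0, 0, 0, 0, -0.2],
  [0, 0, 0, 0, 0, 0, -0.2],
  [0, 0, 0, 0, 0, 0, -0.2],
], squeeze=30)

```text
clock: 20.1
ee_pos: [0.5853, -0.0938, 0.1041]
eef_rot: [-0.477, -0.512, -0.422, 0.576]
force: [1.2, 0.9, 1.3]
opening: 0.62
```

Emit:
play_rows([
  [0, 0, 0, 0, 0, 0, -0.2],
  [0, 0, 0, 0, 0, 0, -0.2],
])

```text
clock: 20.3
ee_pos: [0.5853, -0.0938, 0.1037]
eef_rot: [-0.477, -0.512, -0.422, 0.576]
force: [0.2, 0.7, 0.5]
opening: 0.621
```

```bash
python3 beam.py side;python3 -c "
from st import *
c=cam('side'); cv2.imwrite('pics/s5.png',cv2.resize(c['color'][110:260,230:430,::-1],(800,600)))"
```

```text
t 20.3 p [ 0.5853 -0.0938  0.1037] xax [-0.02  -0.117 -0.993] yax [ 0.982 -0.19   0.002] yawy -10.93 f [0.18 0.68 0.51] m [ 0.097 -0.173  0.093] op 0.621 q6 0.11
side [('arm', np.int64(97), np.float64(-0.1417)), ('L', np.int64(490), np.float64(0.0517), np.float64(0.1033)), ('R', np.int64(241), np.float64(0.0764), np.float64(-0.1016))]
```

View pics/s5.png

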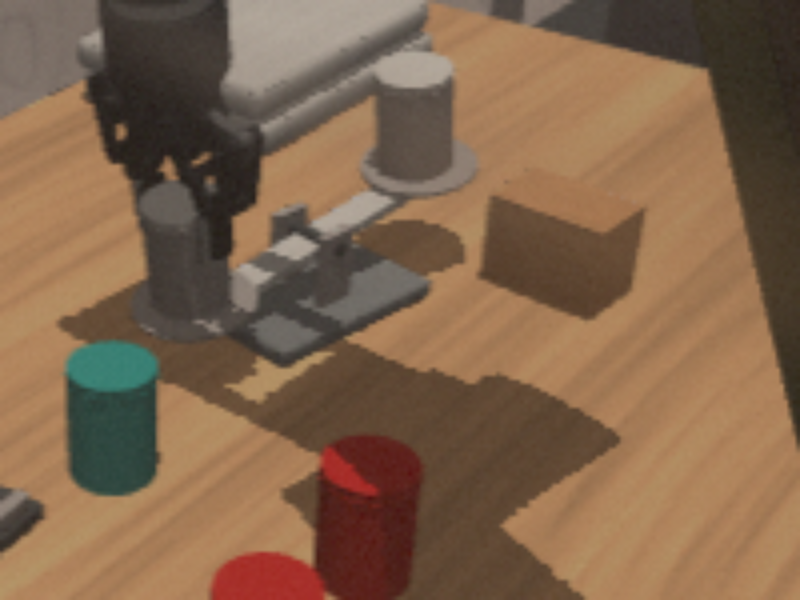

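The tin is gripped. I'm lifting slowly along the arc so the lighter side eases down.

Emit:
play_rows([
  [0.97, -0.18, 0, 0, -0.001, 0.002, -0.2],
  [0.97, -0.18, 0, 0, -0.001, 0.002, -0.2],
  [0.97, -0.18, 0, -0.001, -0.001, 0.002, -0.2],
  [0.97, -0.18, 0, 0, -0.001, 0.002, -0.2],
  [0.97, -0.18, 0, 0, -0.001, 0.002, -0.2],
  [0.97, -0.18, 0, -0.001, -0.001, 0.002, -0.2],
  [0.97, -0.18, 0, 0, -0.001, 0.002, -0.2],
  [0.97, -0.18, 0, 0, -0.001, 0.002, -0.2],
])

```text
clock: 21.2
ee_pos: [0.5821, -0.1021, 0.1193]
eef_rot: [0.445, 0.55, 0.455, -0.54]
force: [-0.5, -1.2, -0.5]
opening: 0.619
```

Emit:
play_rows([
  [0.97, -0.18, 0, -0.001, -0.001, 0.002, -0.2],
  [0.97, -0.18, 0, 0, -0.001, 0.002, -0.2],
  [0.97, -0.18, 0, 0, -0.001, 0.002, -0.2],
  [0.97, -0.18, 0, 0, -0.001, 0.002, -0.2],
  [0, 0, 0, 0, 0, 0.003, -0.2],
  [0, 0, 0, 0, 0, 0.005, -0.2],
  [0, 0, 0, 0, 0, 0.015, -0.2],
  [0, 0, 0, 0, 0, 0.03, -0.2],
])

```text
clock: 22.0
ee_pos: [0.5798, -0.105, 0.1788]
eef_rot: [0.428, 0.567, 0.471, -0.522]
force: [0.6, -0.0, -1.6]
opening: 0.621
```

Emit:
play_rows([
  [-1.0, 0.19, 0, 0, 0, 0.03, -0.2],
  [-1.0, 0.19, 0, 0, 0.01, 0.02, -0.2],
  [-1.0, 0.19, 0, 0, 0.04, 0, -0.2],
  [-1.0, 0.19, 0, 0, 0.04, 0, -0.2],
  [-0.7, 0.13, 0, 0, 0.04, 0, -0.2],
  [0, 0, 0, 0, 0.01, 0, -0.2],
  [0, 0, 0, 0, 0, 0, -0.2],
  [0, 0, 0, 0, 0, 0, -0.2],
])

```text
clock: 22.8
ee_pos: [0.5816, 0.0337, 0.2304]
eef_rot: [0.45, 0.546, 0.451, -0.545]
force: [-0.6, -0.3, -1.8]
opening: 0.619
```

```bash
python3 beam.py side scene; python3 -c "
from st import *
c=cam('wrist'); save(c,'w6')
np.save('w6m.npy',{k:c[k] for k in ('mtx','k1','R','t','depth','color')},allow_pickle=True)
c=cam('side'); save(c,'s6')"
```

```text
t 22.8 p [0.5816 0.0337 0.2304] xax [ 0.     0.002 -1.   ] yax [ 0.982 -0.189 -0.   ] yawy -10.9 f [-0.63 -0.26 -1.78] m [-0.027 -0.004  0.015] op 0.619 q6 0.17
side [('arm', np.int64(61), np.float64(0.0889)), ('L', np.int64(334), np.float64(0.0708), np.float64(0.0902)), ('R', np.int64(357), np.float64(0.0623), np.float64(0.0377))]
scene [('arm', np.int64(167), np.float64(0.0952)), ('L', np.int64(552), np.float64(0.0719), np.float64(0.0907)), ('R', np.int64(339), np.float64(0.0533), np.float64(0.0569))]
```

View pics/w6.png

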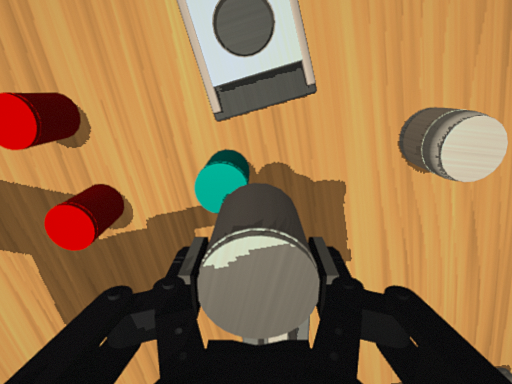

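View pics/s6.png

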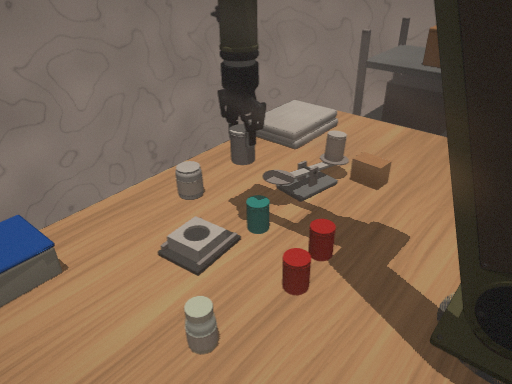

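The lighter tin stayed on its pan with the lean at about +0.09. The bore is near the top of the wrist view at (243,22). I'm moving closer for a good measurement.

Emit:
play_rows([
  [0, 0, 0, 0.004, 0.03, 0, -0.2],
  [0, 0, 0, 0.004, 0.03, 0, -0.2],
  [0, 0, 0, 0, 0, 0, -0.2],
  [0, 0, 0, 0, 0, 0, -0.2],
  [0, 0, 0, 0, 0, 0, -0.2],
])

```text
clock: 23.5
ee_pos: [0.5896, 0.0929, 0.2302]
eef_rot: [0.449, 0.546, 0.451, -0.545]
force: [0.1, -0.5, -1.8]
opening: 0.619
```

```bash
cat > bw.py <<'E'
from st import *
import sys
s,R=st(); c=cam('wrist'); save(c,sys.argv[1]); s2=sense(); print(s2['ee_pos'])
g=cv2.cvtColor(c['color'],cv2.COLOR_RGB2GRAY)
C=cloud(c); ok=c['depth']>0
# hole: dark region enclosed by bright block
uv=proj(c,[.597,.178,.046])[0]; print('pred',uv)
blk=ok&(np.abs(C[:,:,2]-.045)<.007)&(np.hypot(C[:,:,0]-.597,C[:,:,1]-.177)<.08)
br=g[blk]; th=(np.percentile(br,70)+g[int(uv[1])-5:int(uv[1])+5,int(uv[0])-5:int(uv[0])+5].mean())/2; print('th',th)
d=(g<th).astype(np.uint8)
k,l,stt,ce=cv2.connectedComponentsWithStats(d); i=l[int(uv[1]),int(uv[0])]; print('area',stt[i,4],ce[i])
ct,_=cv2.findContours((l==i).astype(np.uint8),cv2.RETR_EXTERNAL,cv2.CHAIN_APPROX_NONE)
x=max(ct,key=cv2.contourArea).reshape(-1,2).astype(float)
for h in (.045,.046):
    W=onplane(c,x,h)[:,:2]
    hull=cv2.convexHull((W*1000).astype(np.float32)); print(h,'ell',cv2.fitEllipse(hull),'circ',cv2.minEnclosingCircle(hull))
# tin top in hand
zt=s['ee_pos'][2]+.018
m=ok&(np.abs(C[:,:,2]-zt)<.012)&(np.hypot(C[:,:,0]-s['ee_pos'][0],C[:,:,1]-s['ee_pos'][1])<.045)
P=C[m]
# flat part
from numpy.linalg import lstsq
print('tin top n',m.sum(),'z',np.median(P[:,2]))
for _ in range(3):
    A=np.c_[P[:,:2]-s['ee_pos'][:2],np.ones(len(P))]; co=lstsq(A,P[:,2],rcond=None)[0]; r=A@co-P[:,2]; P=P[np.abs(r)<max(.0015,1.5*r.std())]
print('slope',co.round(4),len(P),'circ',cv2.minEnclosingCircle((P[:,:2]*1000).astype(np.float32)),'tcp',s['ee_pos'][:2])
E
python3 bw.py w7
```

```text
t 23.5 p [0.5896 0.0929 0.2302] xax [-0.     0.003 -1.   ] yax [ 0.982 -0.191 -0.001] yawy -11.0 f [ 0.07 -0.52 -1.79] m [-0.028  0.013 -0.04 ] op 0.619 q6 0.28
[0.58954598 0.09287539 0.23021469]
pred [248.40741315  89.35884989]
th 150.48
area 2809 [247.94838021  89.13741545]
0.045 ell ((596.4490966796875, 177.61260986328125), (57.75516891479492, 58.097320556640625), 81.29442596435547) circ ((596.4888916015625, 177.4869384765625), 29.220272064208984)
0.046 ell ((596.4739379882812, 177.6014404296875), (57.56285095214844, 57.92768096923828), 82.46508026123047) circ ((596.5198364257812, 177.47776794433594), 29.125431060791016)
tin top n 13372 z 0.24570395944301865
slope [-0.0071 -0.0063  0.2457] 10283 circ ((591.827880859375, 100.50271606445312), 40.097591400146484) tcp [0.58957241 0.09291883]
```

View pics/w7.png

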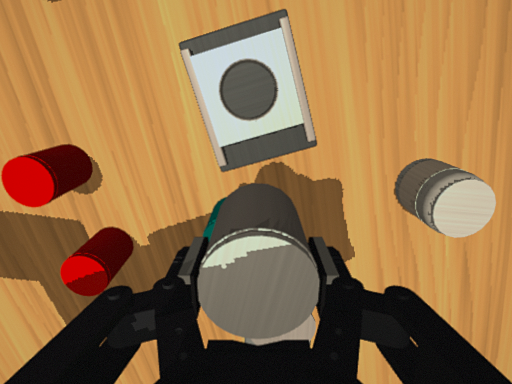

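```bash
cat > tih.py <<'E'
from st import *
s,R=st(); c=cam('wrist'); C=cloud(c); g=cv2.cvtColor(c['color'],cv2.COLOR_RGB2GRAY)
m=(c['depth']>0)&(np.abs(C[:,:,2]-s['ee_pos'][2]-.0155)<.005)&(g>70)&(np.hypot(C[:,:,0]-s['ee_pos'][0],C[:,:,1]-s['ee_pos'][1])<.034)
m=cv2.morphologyEx(m.astype(np.uint8),cv2.MORPH_OPEN,np.ones((5,5)))
k,l,stt,ce=cv2.connectedComponentsWithStats(m); i=1+np.argmax(stt[1:,4]); m=l==i
zt=np.median(C[m][:,2])
ct,_=cv2.findContours(m.astype(np.uint8),cv2.RETR_EXTERNAL,cv2.CHAIN_APPROX_NONE); x=max(ct,key=cv2.contourArea).reshape(-1,2).astype(float)
W=(onplane(c,x,zt)[:,:2]*1000).astype(np.float32); h=cv2.convexHull(W)
print(zt,cv2.fitEllipse(h),cv2.minEnclosingCircle(h),s['ee_pos'])
v=c['color'].copy(); cv2.drawContours(v,ct,-1,(255,0,255),1); cv2.imwrite('pics/tih.png',v[:,:,::-1])
E
python3 tih.py
```

```text
t 23.55 p [0.5895 0.0929 0.2302] xax [-0.     0.003 -1.   ] yax [ 0.982 -0.191 -0.001] yawy -11.02 f [ 0.95  0.08 -1.99] m [-0.077  0.016  0.018] op 0.619 q6 0.28
0.2457213960351992 ((590.2152099609375, 93.84402465820312), (53.39788055419922, 56.03264617919922), 175.59620666503906) ((590.4110107421875, 94.04460144042969), 28.054523468017578) [0.58954598 0.09287539 0.23021469]
```

View pics/tih.png

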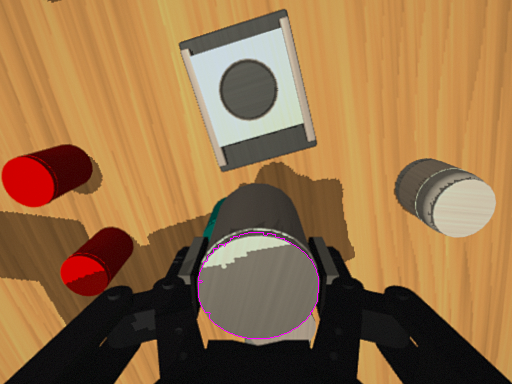

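The contour fits cleanly: bore centre (0.5965,0.1776) with a 57.8 mm fit, and tin top at (0.5902,0.0936) in the same frame. The move needed is about (+0.0068, +0.0842).

Emit:
play_rows([
  [0, 0, 0, 0.002, 0.028, 0, -0.2],
  [0, 0, 0, 0.002, 0.028, -0.01, -0.2],
  [0, 0, 0, 0.003, 0.028, -0.03, -0.2],
  [0, 0, 0, 0, 0, -0.03, -0.2],
  [0, 0, 0, 0, 0, -0.03, -0.2],
  [0, 0, 0, 0, 0, -0.015, -0.2],
  [0, 0, 0, 0, 0, 0, -0.2],
  [0, 0, 0, 0, 0, 0, -0.2],
])

```text
clock: 24.4
ee_pos: [0.5971, 0.1776, 0.1155]
eef_rot: [0.449, 0.546, 0.451, -0.545]
force: [0.0, -0.0, -2.3]
opening: 0.621
```

```bash
python3 -c "
from st import *
st()
c=cam('side'); cv2.imwrite('pics/s7.png',cv2.resize(c['color'][150:300,120:320,::-1],(800,600),interpolation=cv2.INTER_CUBIC))
c=cam('scene'); cv2.imwrite('pics/c7.png',cv2.resize(c['color'][90:240,220:420,::-1],(800,600),interpolation=cv2.INTER_CUBIC))
st()"
```

```text
t 24.4 p [0.5971 0.1776 0.1155] xax [ 0.     0.003 -1.   ] yax [ 0.982 -0.191 -0.   ] yawy -10.99 f [ 0.01 -0.05 -2.29] m [ 0.09  -0.074  0.009] op 0.621 q6 0.41
t 24.5 p [0.598  0.178  0.1168] xax [ 0.003  0.004 -1.   ] yax [ 0.982 -0.19   0.002] yawy -10.98 f [ 0.38 -0.3  -1.38] m [-0.064 -0.     0.005] op 0.617 q6 0.41
```

View pics/s7.png

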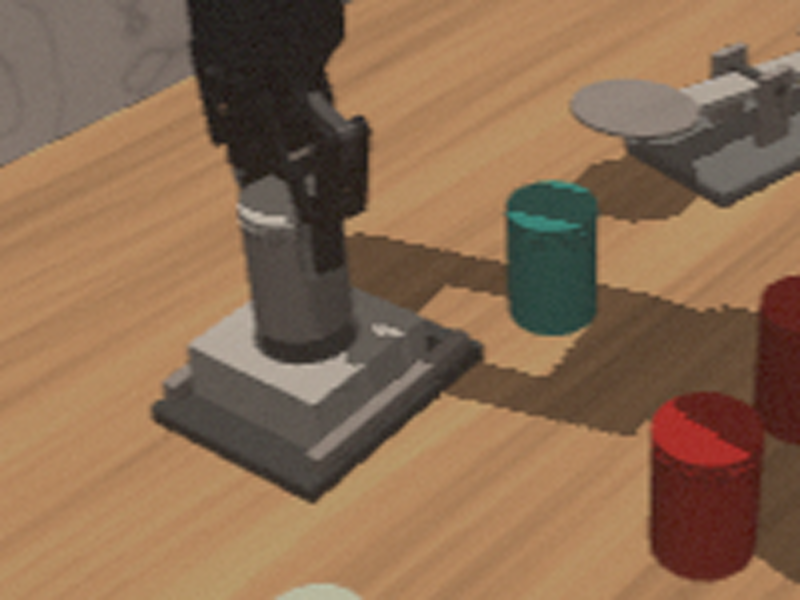

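View pics/c7.png

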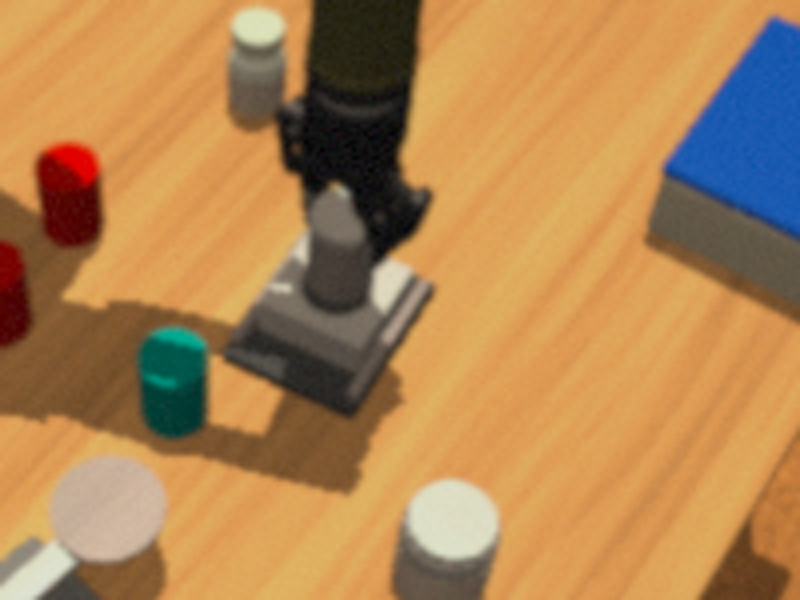

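Both crops show the tin hanging over the bore. I'm descending in small steps and watching the force.

Emit:
play_rows([
  [0, 0, 0, 0, -0.0005, -0.004, -0.2],
  [0, 0, 0, 0, 0, -0.003, -0.2],
  [0, 0, 0, 0, 0, -0.002, -0.2],
  [0, 0, 0, 0, 0, -0.002, -0.2],
  [0, 0, 0, 0, 0, -0.001, -0.2],
  [0, 0, 0, 0, 0, 0, -0.2],
])

```text
clock: 25.1
ee_pos: [0.5965, 0.1777, 0.103]
eef_rot: [0.449, 0.546, 0.451, -0.545]
force: [-0.4, -0.1, -1.1]
opening: 0.622
```

Emit:
play_rows([
  [0, 0, 0, 0, 0, -0.001, -0.2],
  [0, 0, 0, 0, 0, -0.001, -0.2],
  [0, 0, 0, 0, 0, 0, -0.2],
])

```text
clock: 25.4
ee_pos: [0.5966, 0.1777, 0.1011]
eef_rot: [0.449, 0.546, 0.451, -0.545]
force: [-0.2, 0.2, -1.5]
opening: 0.623
```

Emit:
play_rows([
  [0, 0, 0, 0, 0, -0.001, -0.2],
  [0, 0, 0, 0, 0, -0.001, -0.2],
  [0, 0, 0, 0, 0, -0.001, -0.2],
  [0, 0, 0, 0, 0, 0, -0.2],
])

```text
clock: 25.8
ee_pos: [0.5967, 0.1777, 0.0984]
eef_rot: [0.449, 0.546, 0.451, -0.544]
force: [-0.3, -0.1, -1.2]
opening: 0.616
```

Emit:
play_rows([
  [0, 0, 0, 0, 0, -0.001, -0.2],
  [0, 0, 0, 0, 0, -0.001, -0.2],
  [0, 0, 0, 0, 0, 0, -0.2],
])

```text
clock: 26.1
ee_pos: [0.5967, 0.1777, 0.0967]
eef_rot: [0.449, 0.546, 0.451, -0.544]
force: [-2.2, -0.3, 4.0]
opening: 0.619
```

Contact with the carrier at TCP z ≈ 0.097, inside the bore since it's below the block-top level. Pressing on.

Emit:
play_rows([
  [0, 0, 0, 0, 0, -0.001, -0.2],
  [0, 0, 0, 0, 0, -0.001, -0.2],
  [0, 0, 0, 0, 0, 0, -0.2],
], squeeze=45)

```text
clock: 26.4
ee_pos: [0.5967, 0.1777, 0.0943]
eef_rot: [0.449, 0.546, 0.451, -0.544]
force: [-1.8, -0.4, 4.4]
opening: 0.621
```

Emit:
play_rows([
  [0, 0, 0, 0, 0, -0.001, -0.2],
  [0, 0, 0, 0, 0, -0.001, -0.2],
  [0, 0, 0, 0, 0, 0, -0.2],
])

```text
clock: 26.7
ee_pos: [0.5967, 0.1777, 0.0921]
eef_rot: [0.449, 0.546, 0.451, -0.545]
force: [-1.8, 0.1, 2.4]
opening: 0.617
```

Emit:
play_rows([
  [0, 0, 0, 0, 0, -0.001, -0.2],
  [0, 0, 0, 0, 0, -0.001, -0.2],
  [0, 0, 0, 0, 0, 0, -0.2],
])

```text
clock: 27.0
ee_pos: [0.5967, 0.1777, 0.0903]
eef_rot: [0.449, 0.546, 0.451, -0.544]
force: [-1.7, -0.5, 4.0]
opening: 0.618
```

Emit:
play_rows([
  [0, 0, 0, 0, 0, -0.001, -0.2],
  [0, 0, 0, 0, 0, 0, -0.2],
])

```text
clock: 27.2
ee_pos: [0.5968, 0.1777, 0.0903]
eef_rot: [0.449, 0.546, 0.451, -0.544]
force: [-2.7, -1.1, 11.1]
opening: 0.612
```

Emit:
play_rows([
  [0, 0, 0, 0, 0, -0.001, -0.2],
  [0, 0, 0, 0, 0, 0, -0.2],
])

```text
clock: 27.4
ee_pos: [0.5968, 0.1778, 0.0902]
eef_rot: [0.449, 0.547, 0.451, -0.544]
force: [-4.8, -1.7, 16.4]
opening: 0.618
```

There's a hard stop at z=0.0902: the force climbs to 16 N with no motion after about 7.5 mm of travel. I'm unloading and releasing.

Emit:
play_rows([
  [0, 0, 0, 0, 0, 0.001, -0.2],
  [0, 0, 0, 0, 0, 0.001, -0.2],
  [0, 0, 0, 0, 0, 0, -0.2],
  [0, 0, 0, 0, 0, 0, 0.3],
  [0, 0, 0, 0, 0, 0, 0.6],
  [0, 0, 0, 0, 0, 0, 0.9],
  [0, 0, 0, 0, 0, 0, 1],
  [0, 0, 0, 0, 0, 0, 1],
])

```text
clock: 28.2
ee_pos: [0.5967, 0.1777, 0.0901]
eef_rot: [0.449, 0.546, 0.451, -0.545]
force: [-0.9, -0.2, -0.3]
opening: 1.003
```

Emit:
play_rows([
  [0, 0, 0, 0, 0, 0, 1],
  [0, 0, 0, 0, 0, 0.01, 1],
  [0, 0, 0, 0, 0, 0.03, 1],
  [0, 0, 0, 0, 0, 0.04, 1],
  [0, 0, 0, 0, -0.03, 0.04, 1],
  [0, 0, 0, 0, -0.03, 0.03, 1],
  [0, 0, 0, 0, -0.02, 0, 1],
  [0, 0, 0, 0, 0, 0, 1],
])

```text
clock: 29.0
ee_pos: [0.5975, 0.0953, 0.243]
eef_rot: [0.45, 0.548, 0.449, -0.544]
force: [-0.5, 0.6, -0.3]
opening: 1.005
```

```bash
python3 beam.py side scene
cat > fin.py <<'E'
from st import *
import sys
for n in ['wrist','scene','side']:
    c=cam(n); 
    cv2.imwrite('pics/%s_%s.png'%(sys.argv[1],n),c['color'][:,:,::-1]); C=cloud(c); ok=c['depth']>0
    m=ok&(C[:,:,2]>.095)&(C[:,:,2]<.125)&(np.hypot(C[:,:,0]-.597,C[:,:,1]-.177)<.045)
    P=C[m]
    if len(P)<50: continue
    z=np.median(P[:,2]); P=P[np.abs(P[:,2]-z)<.004]; A=np.c_[P[:,:2]-[.597,.177],np.ones(len(P))]
    print(n,len(P),'topz',z.round(4),'slope',np.linalg.lstsq(A,P[:,2],rcond=None)[0].round(3),cv2.minEnclosingCircle((P[:,:2]*1000).astype(np.float32)))
    b=ok&(np.abs(C[:,:,2]-.046)<.006)&(np.abs(C[:,:,0]-.598)<.045)&(np.abs(C[:,:,1]-.177)<.045); print('  blocktop',np.median(C[b][:,2]).round(4))
E
python3 fin.py f1
```

```text
t 29.0 p [0.5975 0.0953 0.243 ] xax [ 0.005  0.003 -1.   ] yax [ 0.981 -0.192  0.004] yawy -11.1 f [-0.5   0.57 -0.26] m [-0.008  0.02  -0.002] op 1.005 q6 0.28
side [('arm', np.int64(59), np.float64(0.0945)), ('L', np.int64(337), np.float64(0.0708), np.float64(0.0895)), ('R', np.int64(356), np.float64(0.0623), np.float64(0.0477))]
scene [('arm', np.int64(165), np.float64(0.0939)), ('L', np.int64(554), np.float64(0.0721), np.float64(0.0901)), ('R', np.int64(332), np.float64(0.0534), np.float64(0.0509))]
wrist 3315 topz 0.1058 slope [-0.002 -0.003  0.106] ((597.0879516601562, 177.69473266601562), 27.212352752685547)
  blocktop 0.0447
scene 163 topz 0.1074 slope [0.    0.021 0.108] ((599.785400390625, 176.61695861816406), 27.311115264892578)
  blocktop 0.0471
side 321 topz 0.1063 slope [ 0.017 -0.01   0.106] ((598.2120361328125, 178.45474243164062), 29.31926727294922)
  blocktop 0.0455
```

View pics/f1_wrist.png

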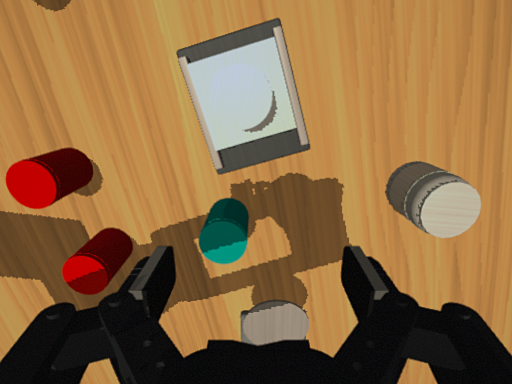

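View pics/f1_side.png

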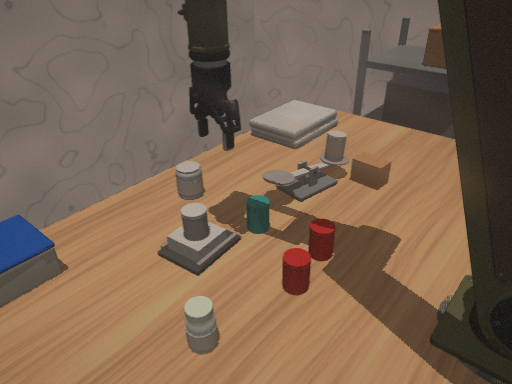

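```bash
python3 -c "
from st import *
close_job(); st()"
```

```text
the job is handed in; nothing more can be done
the job is handed in; nothing more can be done
```

The fuller tin is in the burner bore and pressed down to the hard stop. The lighter tin is still standing on its pan, and I handed the job in at about 29 s of the 72 s allowed.

- **Weighing:** I set the first tin on the right pan, and the beam leaned about +0.09 rad. I set the second tin on the left pan and let go. The left side dropped, and the beam came to rest at about −0.12 rad. Wrist forces while lifting agreed with this, at about 0.8 N for the first tin and 1.8 N for the second.
- **Loading:** I moved the second tin into the bore. It met the carrier at a tool height of about 0.097 m. It then sank about 7.5 mm at low force and stopped dead at 0.0902 m. The wrist force rose to 16 N there with no further motion, so I eased off and released it.

**Last checks**
- **Fuller tin:** it stands about 61 mm out of the block, inside the 56 to 62 mm range for a tin fully home. It is upright within about 0.02 rad.
- **Lighter tin:** it is still on the right pan, with the beam leaning about +0.09 rad.
- **Bystanders and arm:** the food can, carton and spice jar showed no visible movement. The arm was well clear of everything.

Two checks were weaker than the rest. The scene and side cameras put the tin's position 1 to 3 mm away from the wrist camera's, which is roughly the calibration error. Carrier travel was judged from the stop and the tin's height, not measured directly.

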